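# Put the micrometer away in its foam tray

## Task

Put the micrometer back into its cutout in the swing-out foam tray and press it fully home at both ends, the bow as well as the thimble end, firmly but without ramming it, or it would catch on the cover. Then swing the tray about its corner pin all the way home under the clear cover; it goes easily when pushed near its free corner. Do not shift the stopwatch or the crucible beside the work.

Things in the scene. Friction and masses are not known exactly. Their poses are not given: they have to be found in the camera images.
- micrometer: Outside micrometer lying flat, 158 x 60 x 20 mm, about 0.2 kg: dark green-grey C-shaped bow with black grip faces, steel spindle, bright thimble. Origin: on its underside, below the spindle axis. +x runs along the axis to the thimble, z up, the bow bulges to -y. Bow: x -66 to +4, y +9 to -51 mm, 20 mm thick. Centre of mass near x -10, y -17 mm
- thimble_grip (a point): Point on the micrometer's spindle axis, in the middle of its 20 mm round thimble, micrometer frame (49, 0, 10) mm: the place to grip, across the micrometer's y. Sleeve 14 mm round from x 4 to 26, thimble 20 mm round from x 31 to 74, ratchet end 13 mm round to x = 92 mm
- bow_top (a point): Point on the upper face of the micrometer's bow at its bulge, micrometer frame (-31, -44, 20) mm: the bow end, to press on
- thimble_top (a point): Point on top of the micrometer's thimble, micrometer frame (64, 0, 20) mm: the thimble end, to press on
- nest (a point): Point in the tray, on the blue floor of the micrometer's cutout, under the micrometer's origin when it is home; 16 mm above the worktop and below the dark foam's top; tray rim 18 mm above it. It turns with the tray. At home the micrometer's +x lies along this point's -y (towards the tray's free end), its +y along this point's +x. Play in the outline about 2.5 mm
- nest_bow (a point): Point on the tray where bow_top lies when home, 20 mm above the cutout's floor. Set in, the micrometer goes down freely only until it stands 7 to 12 mm too high: springy foam nubs at the bow's bulge and at the ratchet hold it there. Each end must then be pressed down on its own, with about 5 to 25 N, onto the floor; the nubs keep it. Its top is then 4 mm above the foam
- nest_thimble (a point): Point on the tray where thimble_top lies when home, 20 mm above the cutout's floor. A finger scoop lies round the thimble, as deep as the cutout (16 mm), from micrometer x 27 to 71 and y -38 to +38 mm, so fingers up to 38 mm from the axis can go down beside the thimble
- foam_tray (a joint): Swing of the grey tray (120 x 196 mm, 9 to 34 mm above the worktop) about the upright pin at its corner, rad: 0 is home against its stop under the cover, positive is swung out towards the robot (clockwise from above), at most 2.0. Friction of about 0.3 N m keeps it where it is left
- push_corner (a point): Point on the outer face of the tray's long wall (bow's side) near its free corner, 23 mm above the worktop, 170 mm along and 106 mm across from the pin; the face looks along this point's -x, and pushing along its +x swings the tray home
- stand: Fixed grey stand; origin on the worktop under the pivot pin, axes as the tray's when home. Base plate 6 mm high. In its frame (mm) the parked tray spans x -106 to 14, y -182 to 14; the clear cover (underside 41, top 45, screws to 49 above the worktop) x -83 to 24, y -185 to 12; a back wall stands at x 19 to 24
- crucible: White porcelain crucible with its lid, 45 mm wide, 49 mm high, loose, a bystander; origin at the centre of its underside
- stopwatch: Black stopwatch lying face up, about 97 x 91 x 18 mm, loose, a bystander; origin on its underside

How it is judged:
On the way:
1. micrometer pressed home at both ends while the tray is still swung out (z of bow_top in the frame of nest_bow below 0.003 m and z of thimble_top in the frame of nest_thimble below 0.003 m and horizontal distance between bow_top and nest_bow below 0.005 m and horizontal distance between thimble_top and nest_thimble below 0.005 m and value of joint foam_tray above 0.6 rad), for 0.2 s.
At the end, for the whole second after the job is handed in: The micrometer lies home in its cutout (both ends within 3 mm of full depth and 5 mm sideways), at rest, and the tray is swung home under the cover (within 0.05 rad) (z of bow_top in the frame of nest_bow below 0.003 m and z of thimble_top in the frame of nest_thimble below 0.003 m and horizontal distance between bow_top and nest_bow below 0.005 m and horizontal distance between thimble_top and nest_thimble below 0.005 m and value of joint foam_tray below 0.05 rad and velocity of joint foam_tray below 0.05 rad/s and linear speed of micrometer below 0.02 m/s); the robot touches nothing.
It fails at once if the micrometer is rammed into the tray (over 120 N in all, the nubs' squeeze included) (contact force between micrometer and foam_tray above 120 N).
It fails at once if a bystander is pushed out of its place (25 mm) (distance of any of crucible, stopwatch from where it was at the start of the episode above 0.025 m).
It also fails if it takes over 64 s, if anything falls off the work surface, if the arm or the gripper's body presses on something with over 40 N, if the wrist force passes 120 N, or if a joint passes its speed limit or range.

## Robot

A 6-joint arm with a two-finger parallel gripper is mounted at the origin on a cart in front of the work surface, level with it; the furniture and walls round the work are solid. World frame = base frame: x ahead of the robot, y to its left, z up, the work surface at z = 0. Lengths are in m, angles in rad, forces in N, time in s.
With the tool pointing down it reaches from about 0.3 to 0.875 m from the base axis. Payload 6.4 kg.
Tool frame: the origin (TCP) lies midway between the tips of the shut fingers; the grasp point (between the pads) lies 19 mm behind it; z points along the fingers, x is the direction in which the jaws open and shut, and the axes are right-handed (so a half turn about z gives the same grasp; the last joint's range is limited). The gripper opens to 88 mm and grips with 3 to 60 N. Pads are 18 mm wide; open, the fingers measure 123 mm over their backs; the gripper's body (75 mm by 187 mm) begins 45 mm behind the grasp point.
Start: joints at [-1.528, 0.181, 1.607, -0, 1.354, -0.206], TCP at [0.142, -0.557, 0.239] pointing down, gripper open.
Joint ranges: [-2.99, 2.99], [-0.89, 2.07], [0.3, 2.58], [-1.14, 4.28], [0, 2.63], [-3.12, 3.12]. Speed limits (rad/s): [2.57, 2.57, 3.01, 3.14, 3.14, 3.14].

## Interface

Orientations are given as a rotation vector (axis times angle).
In Python, from cell import observe, snapshot, sign_off gives the robot as it stands.
- The arm moves only by the tool step_arm, never from a script. Its argument "rows" is a list of rows, each an object of numbers: "x", "y", "z": the shift along the world's x, y, z in cm; "ax", "ay", "az": the turn, a rotation vector about the world's x, y, z in degrees; "fingers": the closure, from 0 (fully open) to 1 (shut). In form: [{"x": .., "y": .., "z": .., "ax": .., "ay": .., "az": .., "fingers": ..}, ...]. A call has 1 to 20 rows; each row shifts and turns the commanded pose from where the row before left it; what a row does not reach is not made up. A row lasts 1/8 s, in which the tool goes at most 62.5 mm and 10.7 degrees, less where a joint would pass 70% of its speed; a pose out of reach is approached as far as the arm can. A call is refused whole if a number of a shift passes 6.25 or a number of a turn 10.7, either way. A call with a gripper value outside its range is refused whole. The fingers move at their own pace and stop on an object; "squeeze" is the grip in N (left out, the last holds). Time passes only in rows, so rows that do not move let the fingers close. It gives the time, the measured TCP pose, the force and the opening at its end, in the units of the state.
- observe(): the state, without advancing time (a new reading comes with each control period).
- snapshot(name): name is "scene" or "top" or "wrist"; returns a dict with "image" (480x640x3 uint8, blue, green, red), "K" (3x3 intrinsics, pixels), "D" ([k1, k2, p1, p2, k3] as OpenCV has them; the pictures are not rectified), "rvec" (rotation vector, rad) and "tvec" (3), from world to camera coordinates, as OpenCV has them. Camera axes: x right, y down, z forward; pixel columns grow to the right and rows downward; lengths in m; the calibration is good to about 2 mm. A picture is of the moment at which its call begins. There is no depth.
- sign_off(): hands the job in, once; it reports no verdict.
The state is a dict: "t": time; "joint_pos": joint angles; "dq": joint speeds; "joint_torque": joint torques, N m; "eef_pos": TCP position; "orientation": TCP orientation; "force": force on the tool from outside, world axes, zero at the start; "torque": the same for the moment, N m; "width": finger opening in m.
Only numpy, scipy, OpenCV 4.12 (cv2) and the standard library are available. Lean on these libraries where they do the work, as an engineer would, in place of code of your own. Each camera call takes 0.05 s, during which the arm holds its last target.

## Working session

There is one attempt and no reset: what is moved stays moved. The work goes in short steps, Python scripts to look and compute and a tool call to move; the robot and the scene stay as the last step left them, time stands still between calls to the robot, and variables do not carry over. Pictures are saved under pics/ and viewed, and the job is handed in when it is done.

Besides the shell and the picture viewer there is one more tool, called as a command line: name --argument value ..., lists and objects as JSON in quotes. step_arm: Moves the arm, as the interface text tells. Its arguments: {"type":"object","properties":{"rows":{"type":"array","items":{"type":"object","properties":{"x":{"type":"number"},"y":{"type":"number"},"z":{"type":"number"},"ax":{"type":"number"},"ay":{"type":"number"},"az":{"type":"number"},"fingers":{"type":"number"}}}},"squeeze":{"type":"number"}},"required":["rows"]}

```bash
mkdir -p pics; ls; python3 - <<'E'
from cell import observe, snapshot
import cv2,pickle
print(observe())
for n in ["scene","top","wrist"]:
    s=snapshot(n); cv2.imwrite(f"pics/{n}0.png",s["image"]); pickle.dump(s,open(f"{n}0.pkl","wb")); print(n,s["K"],s["D"],s["rvec"],s["tvec"])
E
```

```text
pics
{'t': 0.0, 'joint_pos': array([-1.52828637e+00,  1.81497375e-01,  1.60798000e+00, -7.74405367e-06,
        1.35379049e+00, -2.06281880e-01]), 'dq': array([ 0.00157228,  0.00094264,  0.00145945,  0.00065067, -0.00065992,
       -0.00050545]), 'joint_torque': array([ 5.94942521e-04, -4.33870482e+01, -3.41849256e+01,  7.02771940e-02,
        3.85209918e-02, -1.40015545e-04]), 'eef_pos': array([ 0.14158622, -0.55675873,  0.23784822]), 'orientation': array([-2.47889876e+00,  1.92786622e+00,  1.71063275e-03]), 'force': array([-0.55741686,  0.3032207 ,  0.42501108]), 'torque': array([ 0.01829813,  0.05954156, -0.01898319]), 'width': 0.08825801725143684}
scene [[596.68022693   0.         322.35768312]
 [  0.         596.68022693 250.38729497]
 [  0.           0.           1.        ]] [-0.12960905  0.          0.          0.          0.        ] [ 0.83436894 -2.51173065  1.10534319] [0.35832    0.26836118 1.26875254]
top [[589.43763487   0.         315.17609567]
 [  0.         589.43763487 235.02619884]
 [  0.           0.           1.        ]] [-0.01982325  0.          0.          0.          0.        ] [ 2.18734053 -2.13306877  0.1398704 ] [-0.0686423   0.49611509  1.36145681]
wrist [[350.17197226   0.         325.8705228 ]
 [  0.         350.17197226 243.31101477]
 [  0.           0.           1.        ]] [0.01612914 0.         0.         0.         0.        ] [-2.27411668  1.76772188  0.281846  ] [-0.57480198 -0.04170181  0.39047103]
```

View pics/scene0.png

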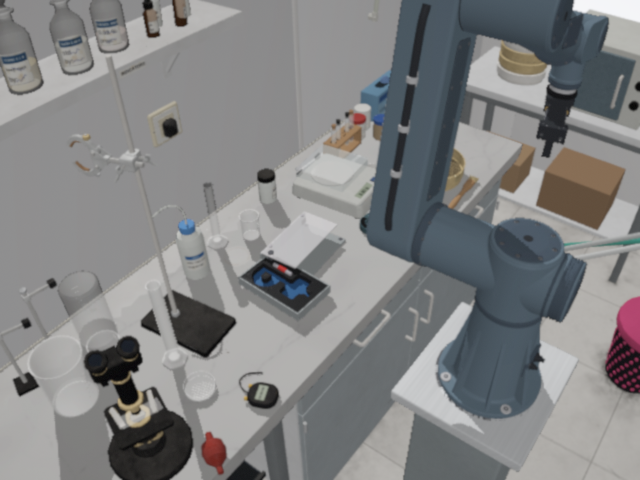

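View pics/top0.png

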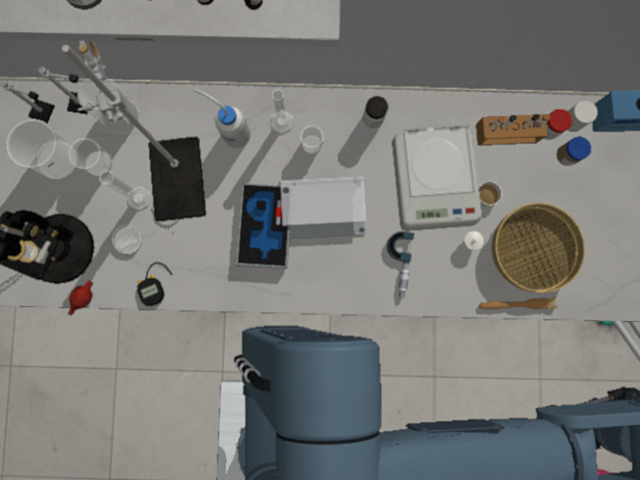

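View pics/wrist0.png

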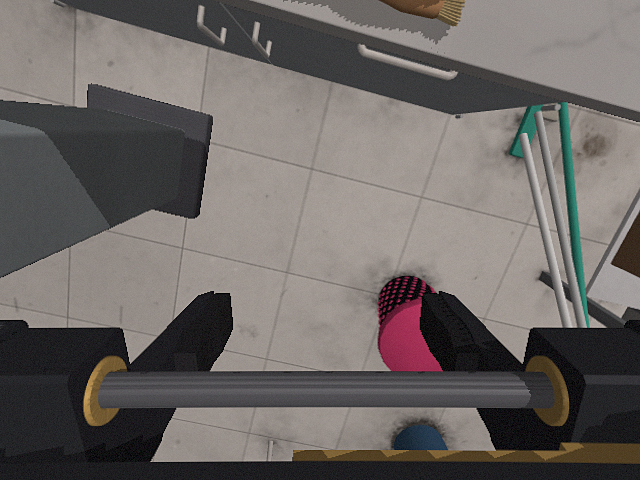

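The top view shows the micrometer near pixel (400,265), the tray swung out near (263,225), the cover near (322,207), the crucible at (474,240) and the stopwatch at (150,290). I'll enlarge that area.

```bash
cat > h.py <<'E'
import numpy as np, cv2, pickle
def ray(s,uv,z):
    uv=np.asarray(uv,float).reshape(-1,1,2)
    n=cv2.undistortPoints(uv,s["K"],s["D"]).reshape(-1,2)
    R=cv2.Rodrigues(s["rvec"])[0]; t=np.asarray(s["tvec"]).reshape(3)
    c=-R.T@t; d=np.c_[n,np.ones(len(n))]@R
    return c+d*((z-c[2])/d[:,2])[:,None]
def proj(s,P): return cv2.projectPoints(np.asarray(P,float).reshape(-1,3),s["rvec"],s["tvec"],s["K"],s["D"])[0].reshape(-1,2)
E
python3 - <<'E'
from h import *
s=pickle.load(open("top0.pkl","rb")); im=s["image"]
a=im[170:275,225:375]; cv2.imwrite("pics/a.png",cv2.resize(a,None,fx=5.3,fy=5.3,interpolation=cv2.INTER_CUBIC))
b=im[220:310,370:490]; cv2.imwrite("pics/b.png",cv2.resize(b,None,fx=6,fy=6,interpolation=cv2.INTER_CUBIC))
print(ray(s,[[400,265],[263,225],[322,207],[474,240],[150,290]],0.02))
s=pickle.load(open("scene0.pkl","rb"))
a=s["image"][200:330,220:360]; cv2.imwrite("pics/c.png",cv2.resize(a,None,fx=4.5,fy=4.5,interpolation=cv2.INTER_CUBIC))
E
```

```text
[[ 0.43263233 -0.25890127  0.02      ]
 [ 0.51993936  0.06877444  0.02      ]
 [ 0.56707913 -0.07087725  0.02      ]
 [ 0.4967747  -0.43542822  0.02      ]
 [ 0.35880272  0.329089    0.02      ]]
```

View pics/a.png

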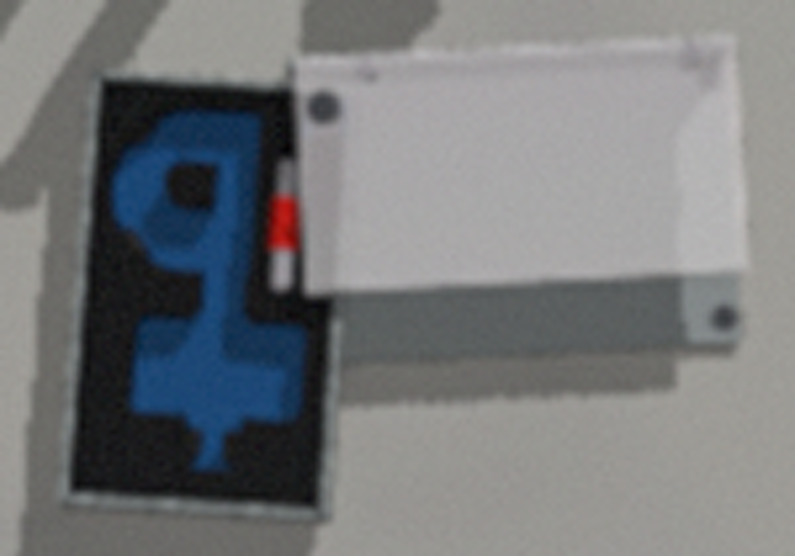

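View pics/b.png

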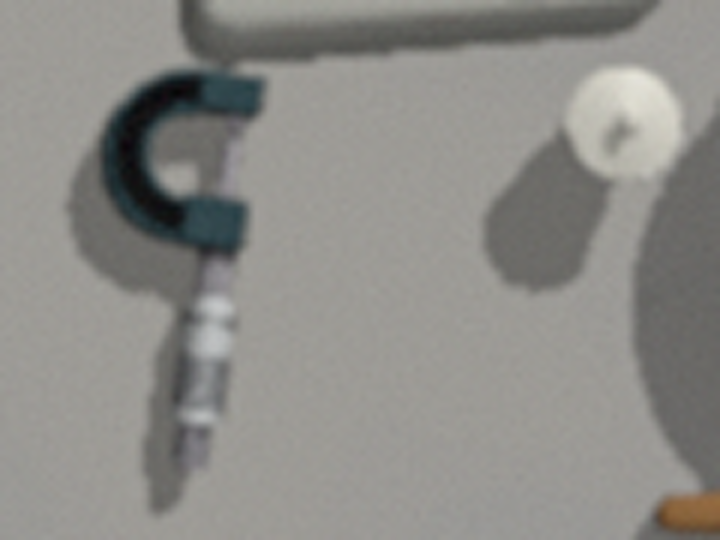

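View pics/c.png

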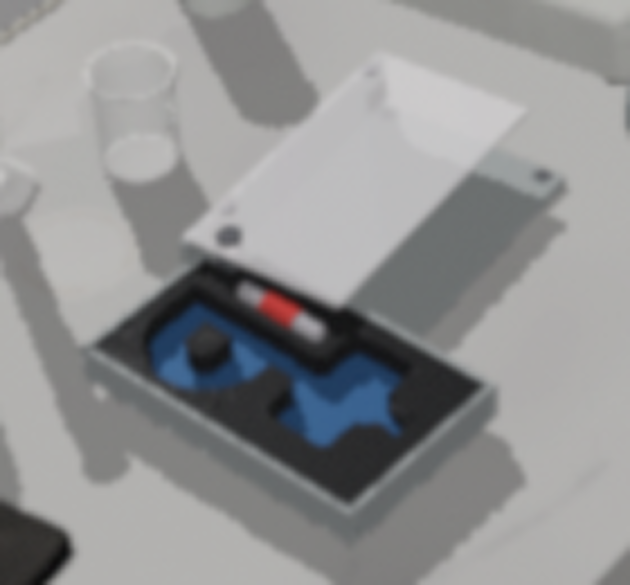

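```bash
python3 - <<'E'
from h import *
from scipy.spatial.transform import Rotation as Ro
s=pickle.load(open("top0.pkl","rb"))
def A(p,f=5.3,o=(225,170)): return np.array(p)/f+o-0.4
c=ray(s,A([[103,77],[65,500],[325,517]]),.034); print("tray TL BL BR",c)
print("screw",ray(s,A([[325,107],[724,317]]),.049), "cover",ray(s,A([[293,58],[735,38],[745,270],[305,297]]),.045))
B=lambda p:A(p,6,(370,220))
print("anvil R corners",ray(s,B([[264,80],[258,118],[245,205],[240,250]]),.02))
print("ratchet end, thimble pts",ray(s,B([[195,468],[203,415],[215,300]]),.01))
print(Ro.from_rotvec([-2.479,1.928,0.0017]).as_matrix())
E
```

```text
tray TL BL BR [[0.61505989 0.11622734 0.034     ]
 [0.42441638 0.12546678 0.034     ]
 [0.41981597 0.01043691 0.034     ]]
screw [[ 0.60090937  0.01538733  0.049     ]
 [ 0.51139625 -0.16322686  0.049     ]] cover [[ 0.62358158  0.03053729  0.045     ]
 [ 0.63789212 -0.16660582  0.045     ]
 [ 0.53317582 -0.17254819  0.045     ]
 [ 0.51610232  0.02177581  0.045     ]]
anvil R corners [[ 0.51007478 -0.29086576  0.02      ]
 [ 0.49479602 -0.28854022  0.02      ]
 [ 0.459978   -0.28353596  0.02      ]
 [ 0.44206911 -0.28164465  0.02      ]]
ratchet end, thimble pts [[ 0.35610538 -0.2659577   0.01      ]
 [ 0.37705987 -0.26898234  0.01      ]
 [ 0.42273415 -0.27345652  0.01      ]]
[[ 2.46207849e-01 -9.69217037e-01 -1.72817125e-04]
 [-9.69215835e-01 -2.46207819e-01  1.54127816e-03]
 [-1.53638198e-03 -2.11977688e-04 -9.99998797e-01]]
```

step_arm --rows '[{"x": 2, "y": 2, "az": -2}, {"x": 4, "y": 4, "az": -3}, {"x": 4, "y": 4, "az": -3}, {"x": 4, "y": 4, "az": -3}, {"x": 4, "y": 4, "az": -3}, {"x": 4, "y": 4, "az": -3}, {"x": 4, "y": 4, "az": -3}, {"x": 2, "y": 2, "az": -2}, {}]'

```text
schema error: expected keys x, y, z, ax, ay, az, fingers
```

```bash
python3 - <<'E'
from cell import observe, snapshot
import cv2,pickle
s=snapshot("wrist"); cv2.imwrite("pics/w1.png",s["image"]); pickle.dump(s,open("w1.pkl","wb")); o=observe(); print(o["t"],o["eef_pos"],o["orientation"],o["force"])
E
```

```text
0.2 [ 0.14157195 -0.55700374  0.23817589] [-2.47926302e+00  1.92820996e+00  1.02969523e-03] [-0.35194535  0.55744481  0.38328613]
```

View pics/w1.png

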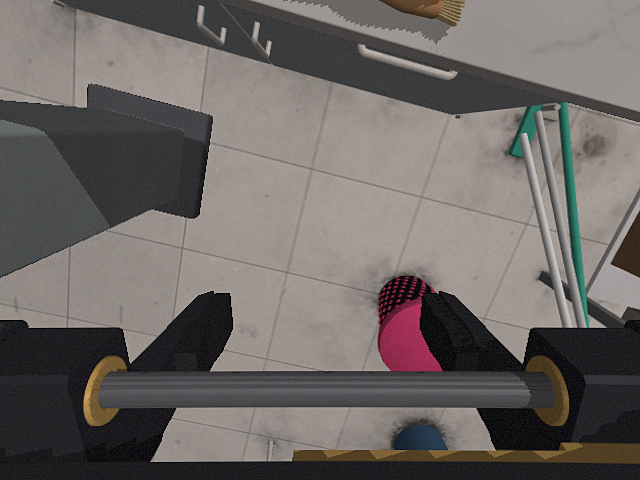

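The picture is unchanged because the call was refused: every row needs all the keys.

step_arm --rows '[{"x": 2, "y": 2, "z": 0, "ax": 0, "ay": 0, "az": -2, "fingers": 0}, {"x": 4, "y": 4, "z": 0, "ax": 0, "ay": 0, "az": -3, "fingers": 0}, {"x": 4, "y": 4, "z": 0, "ax": 0, "ay": 0, "az": -3, "fingers": 0}, {"x": 4, "y": 4, "z": 0, "ax": 0, "ay": 0, "az": -3, "fingers": 0}, {"x": 4, "y": 4, "z": 0, "ax": 0, "ay": 0, "az": -3, "fingers": 0}, {"x": 4, "y": 4, "z": 0, "ax": 0, "ay": 0, "az": -3, "fingers": 0}, {"x": 4, "y": 4, "z": 0, "ax": 0, "ay": 0, "az": -3, "fingers": 0}, {"x": 2, "y": 2, "z": 0, "ax": 0, "ay": 0, "az": -2, "fingers": 0}, {"x": 0, "y": 0, "z": 0, "ax": 0, "ay": 0, "az": 0, "fingers": 0}]'

```text
t: 1.32
eef_pos: [0.4225, -0.2758, 0.2386]
orientation: [-2.071, 2.362, 0.0]
force: [-0.2, -0.1, -0.9]
width: 0.088
```

```bash
cat > look.py <<'E'
import sys,cv2,pickle
from cell import observe, snapshot
for n in sys.argv[2:]:
    s=snapshot(n); cv2.imwrite(f"pics/{n}_{sys.argv[1]}.png",s["image"]); pickle.dump(s,open(f"{n}_{sys.argv[1]}.pkl","wb"))
o=observe(); print(o["t"],o["eef_pos"],o["orientation"],o["force"],o["width"])
E
python3 look.py 1 wrist
```

```text
1.375 [ 0.42176713 -0.27684621  0.23857705] [ 2.06928299e+00 -2.36324074e+00 -4.06920484e-04] [ 0.23922827 -0.29852536 -0.1340452 ] 0.08806552370089948
```

View pics/wrist_1.png

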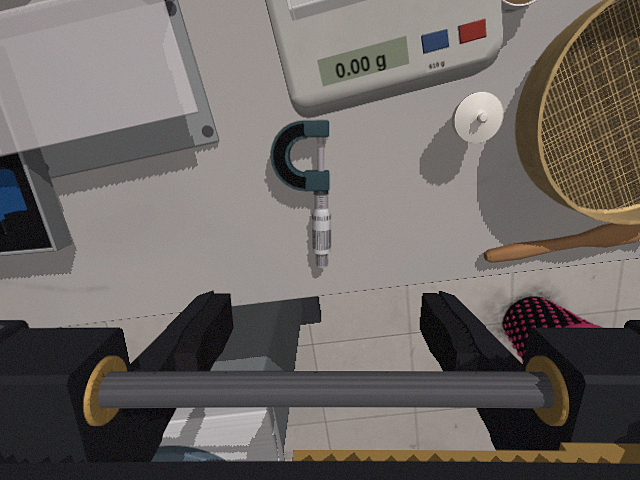

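The micrometer stands upright in the wrist image, with its bow near (300,155) and the thimble from (321,205) to (322,268). I'll measure it precisely.

```bash
python3 - <<'E'
from h import *
s=pickle.load(open("wrist_1.pkl","rb")); im=s["image"]
cv2.imwrite("pics/d.png",cv2.resize(im[110:280,260:345],None,fx=3.5,fy=3.5,interpolation=cv2.INTER_NEAREST))
E
```

```text
(no output)
```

View pics/d.png

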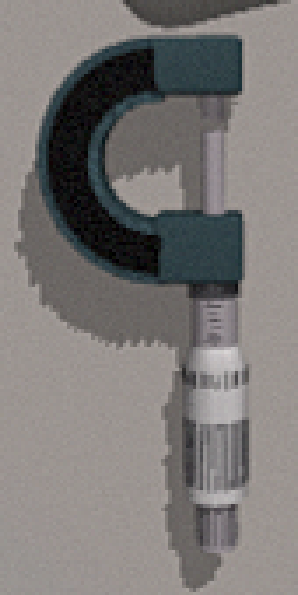

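```bash
python3 - <<'E'
from h import *
s=pickle.load(open("wrist_1.pkl","rb"))
f=lambda p:np.array(p)/3.5+[260,110]-0.4
a=ray(s,f([[243,38],[243,281]]),.02)[:,:2]
b=ray(s,f([[216,552],[218,450]]),.01)[:,:2]
l=ray(s,f([[40,160]]),.02)[:,:2]
print(a,b,l,np.linalg.norm(a[1]-a[0]))
d1=a[1]-a[0]; d1/=np.linalg.norm(d1); print("dir edge",np.degrees(np.arctan2(d1[1],d1[0])))
m=a.mean(0); # edge mid x=-31,y=9
for th in [np.arctan2(d1[1],d1[0])]:
    d=np.array([np.cos(th),np.sin(th)]); n=np.array([-d[1],d[0]])
    o=m+31e-3*d-9e-3*n
    print("origin",o,"grip",o+.049*d, "ratchet pred",o+.092*d, "bulge pred",o-.031*d-.051*n)
    for q in [*b,*l]: print("mic coords",(q-o)@d,(q-o)@n)
from scipy.spatial.transform import Rotation as Ro
R=Ro.from_rotvec([2.06928,-2.36324,0]).as_matrix(); print("toolx heading",np.degrees(np.arctan2(R[1,0],R[0,0])),R[2])
E
```

```text
[[ 0.510694   -0.29075995]
 [ 0.44317078 -0.2820513 ]] [[ 0.35424327 -0.26171812]
 [ 0.38891084 -0.26707747]] [[ 0.48546286 -0.2284525 ]] 0.0680825018532459
dir edge 172.65097201644315
origin [ 0.44733826 -0.27351424] grip [ 0.39874078 -0.26724649] ratchet pred [ 0.35609401 -0.26174622] bulge pred [ 0.48460719 -0.2268985 ]
mic coords 0.09383913055780171 0.00020887160683253844
mic coords 0.05877081228318256 0.0010897443434239032
mic coords -0.03204741360298703 -0.04956822172619386
toolx heading -97.58847502430173 [ 3.33066536e-04  2.91636872e-04 -9.99999902e-01]
```

step_arm --rows '[{"x": -1.2, "y": 0.5, "z": -3, "ax": 0, "ay": 0, "az": 0, "fingers": 0}, {"x": -1.1, "y": 0.5, "z": -5, "ax": 0, "ay": 0, "az": 0, "fingers": 0}, {"x": 0, "y": 0, "z": -5, "ax": 0, "ay": 0, "az": 0, "fingers": 0}, {"x": 0, "y": 0, "z": -5, "ax": 0, "ay": 0, "az": 0, "fingers": 0}, {"x": 0, "y": 0, "z": -3, "ax": 0, "ay": 0, "az": 0, "fingers": 0}, {"x": 0, "y": 0, "z": -2, "ax": 0, "ay": 0, "az": 0, "fingers": 0}, {"x": 0, "y": 0, "z": 0, "ax": 0, "ay": 0, "az": 0, "fingers": 0}]'

```text
t: 2.25
eef_pos: [0.3967, -0.2673, 0.0073]
orientation: [2.064, -2.368, -0.006]
force: [0.6, 0.2, 0.4]
width: 0.088
```

```bash
python3 look.py 2 wrist
```

```text
2.3 [ 0.39759121 -0.26789573  0.00840033] [ 2.06480362 -2.36740239 -0.00244655] [0.80735733 0.03493523 0.21593413] 0.08770201859803824
```

View pics/wrist_2.png

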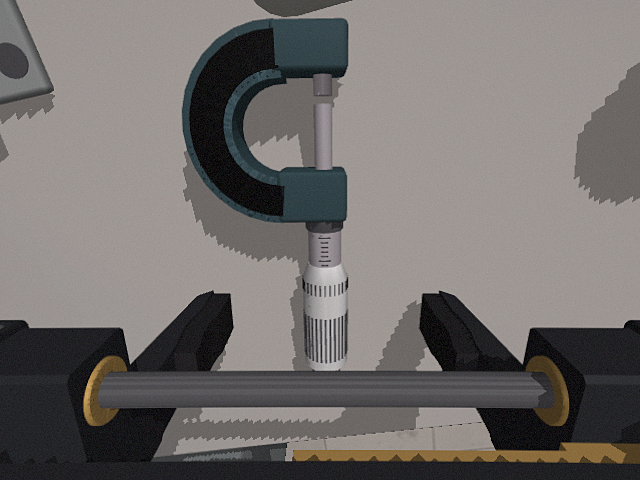

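The fingers straddle the thimble at (326,330), centred. I'll lower 5 mm and grip.

step_arm --rows '[{"x": 0.1, "y": 0, "z": -0.5, "ax": 0, "ay": 0, "az": 0, "fingers": 0}, {"x": 0, "y": 0, "z": 0, "ax": 0, "ay": 0, "az": 0, "fingers": 0.6}, {"x": 0, "y": 0, "z": 0, "ax": 0, "ay": 0, "az": 0, "fingers": 1}, {"x": 0, "y": 0, "z": 0, "ax": 0, "ay": 0, "az": 0, "fingers": 1}, {"x": 0, "y": 0, "z": 0, "ax": 0, "ay": 0, "az": 0, "fingers": 1}, {"x": 0, "y": 0, "z": 0, "ax": 0, "ay": 0, "az": 0, "fingers": 1}, {"x": 0, "y": 0, "z": 0, "ax": 0, "ay": 0, "az": 0, "fingers": 1}, {"x": 0, "y": 0, "z": 0, "ax": 0, "ay": 0, "az": 0, "fingers": 1}]' --squeeze 55

```text
t: 3.3
eef_pos: [0.3996, -0.2673, 0.0037]
orientation: [2.066, -2.366, -0.0]
force: [-0.5, -0.3, -0.4]
width: 0.0204
```

step_arm --rows '[{"x": 0, "y": 0, "z": 1, "ax": 0, "ay": 0, "az": 0, "fingers": 1}, {"x": 0, "y": 0, "z": 2, "ax": 0, "ay": 0, "az": 0, "fingers": 1}, {"x": 0, "y": 0, "z": 3, "ax": 0, "ay": 0, "az": 0, "fingers": 1}, {"x": 0, "y": 0, "z": 4, "ax": 0, "ay": 0, "az": 0, "fingers": 1}, {"x": 0, "y": 1, "z": 4, "ax": 0, "ay": 0, "az": 0, "fingers": 1}, {"x": 0, "y": 2, "z": 4, "ax": 0, "ay": 0, "az": 0, "fingers": 1}, {"x": 0, "y": 3, "z": 4, "ax": 0, "ay": 0, "az": 0, "fingers": 1}, {"x": 0, "y": 4, "z": 2, "ax": 0, "ay": 0, "az": 0, "fingers": 1}, {"x": 0, "y": 4, "z": 0, "ax": 0, "ay": 0, "az": 0, "fingers": 1}, {"x": 0, "y": 3, "z": 0, "ax": 0, "ay": 0, "az": 0, "fingers": 1}, {"x": 0, "y": 1, "z": 0, "ax": 0, "ay": 0, "az": 0, "fingers": 1}, {"x": 0, "y": 0, "z": 0, "ax": 0, "ay": 0, "az": 0, "fingers": 1}, {"x": 0, "y": 0, "z": 0, "ax": 0, "ay": 0, "az": 0, "fingers": 1}]'

```text
t: 4.92
eef_pos: [0.3996, -0.0881, 0.2438]
orientation: [2.065, -2.367, 0.0]
force: [0.4, 0.4, -2.1]
width: 0.0185
```

```bash
python3 look.py 3 wrist
```

```text
4.975 [ 0.39962477 -0.08820264  0.24368112] [ 2.06479760e+00 -2.36732352e+00 -4.45716103e-05] [ 0.20402394 -0.26151423 -1.73243041] 0.018880183375119243
```

View pics/wrist_3.png

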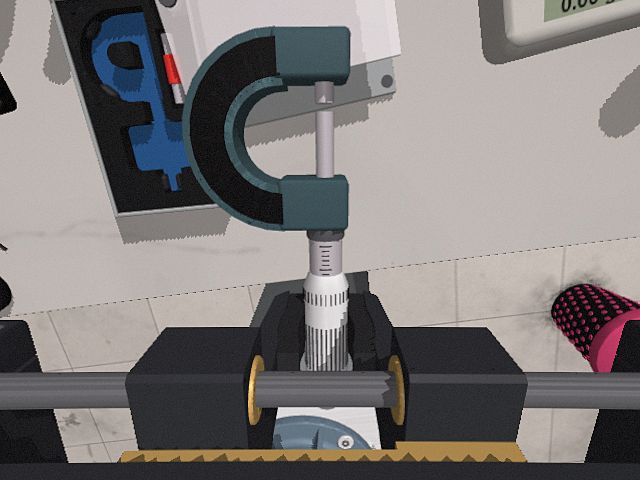

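```bash
python3 - <<'E'
from h import *
im=pickle.load(open("wrist_3.pkl","rb"))["image"]
cv2.imwrite("pics/e.png",cv2.resize(im[0:225,45:235],None,fx=3.1,fy=2.6,interpolation=cv2.INTER_CUBIC))
x=cv2.resize(im[20:240,175:360],None,fx=2.5,fy=2.5); cv2.imwrite("pics/f.png",x)
im=pickle.load(open("wrist_2.pkl","rb"))["image"]
x=cv2.resize(im[10:230,175:360],None,fx=2.5,fy=2.5); cv2.imwrite("pics/g.png",x)
E
```

```text
(no output)
```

View pics/e.png

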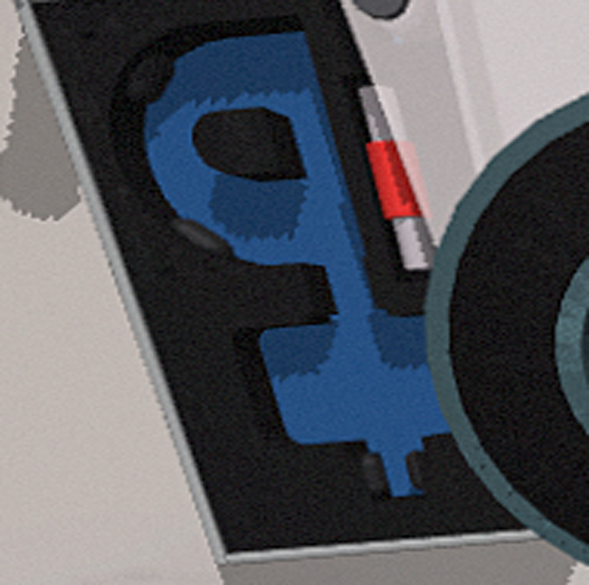

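View pics/f.png

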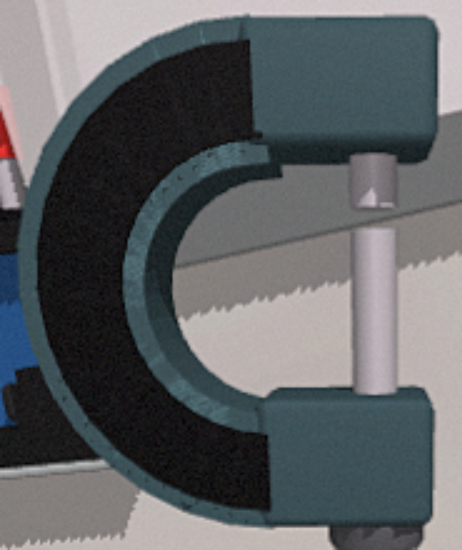

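View pics/g.png

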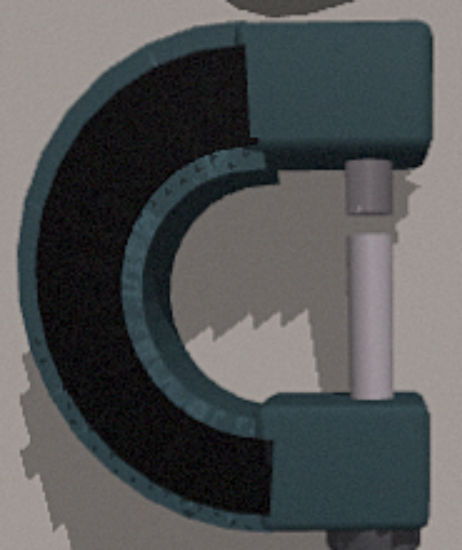

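```bash
python3 - <<'E'
from h import *
s=pickle.load(open("wrist_3.pkl","rb"))
f=lambda p:np.array(p,float)/[3.1,2.6]+[45,0]-0.35
P=ray(s,f([[28,20],[125,285],[222,553],[520,532]]),.034)[:,:2]; print(P)
d=P[2]-P[0]; print(np.degrees(np.arctan2(d[1],d[0])))
F=ray(s,f([[263,340],[288,432],[147,130],[300,325],[250,329],[190,44],[300,33]]),.016)[:,:2];print(F)
R=cv2.Rodrigues(s["rvec"])[0]; print("cam",-R.T@np.asarray(s["tvec"]).ravel(), R[2])
R2=cv2.Rodrigues(pickle.load(open("wrist_2.pkl","rb"))["rvec"])[0]; print(R2[2])
E
```

```text
[[0.60965624 0.12002501]
 [0.52762564 0.1227524 ]
 [0.42811312 0.12584607]
 [0.42318687 0.02605135]]
178.1634783629807
[[0.50521349 0.0970182 ]
 [0.47032326 0.09965522]
 [0.5793351  0.1089448 ]
 [0.50898464 0.08352245]
 [0.50965554 0.09989787]
 [0.60350428 0.08706717]
 [0.60267928 0.05404257]]
cam [ 0.48037581 -0.09937907  0.38936673] [-0.30714057  0.04161872 -0.95075368]
[-0.30958643  0.0446707  -0.94982144]
```

step_arm --rows '[{"x": 0.5, "y": 2, "z": 0, "ax": 0, "ay": 0, "az": 0.5, "fingers": 1}, {"x": 0.5, "y": 4, "z": 0, "ax": 0, "ay": 0, "az": 0.5, "fingers": 1}, {"x": 0.5, "y": 5, "z": 0, "ax": 0, "ay": 0, "az": 0.5, "fingers": 1}, {"x": 0.5, "y": 5, "z": 0, "ax": 0, "ay": 0, "az": 0.5, "fingers": 1}, {"x": 0.5, "y": 5, "z": 0, "ax": 0, "ay": 0, "az": 0.5, "fingers": 1}, {"x": 0.5, "y": 4, "z": 0, "ax": 0, "ay": 0, "az": 1, "fingers": 1}, {"x": 0, "y": 2, "z": 0, "ax": 0, "ay": 0, "az": 1, "fingers": 1}, {"x": 0, "y": 0, "z": 0, "ax": 0, "ay": 0, "az": 0, "fingers": 1}, {"x": 0, "y": 0, "z": 0, "ax": 0, "ay": 0, "az": 0, "fingers": 1}]'

```text
t: 6.1
eef_pos: [0.4298, 0.1817, 0.2434]
orientation: [2.156, -2.284, 0.0]
force: [0.1, -0.4, -2.3]
width: 0.0184
```

```bash
python3 look.py 4 wrist
```

```text
6.15 [0.42984382 0.18157694 0.24355069] [ 2.15541433e+00 -2.28484566e+00  8.09658314e-05] [ 0.97862676 -0.01706438 -2.90434985] 0.018748500351950862
```

View pics/wrist_4.png

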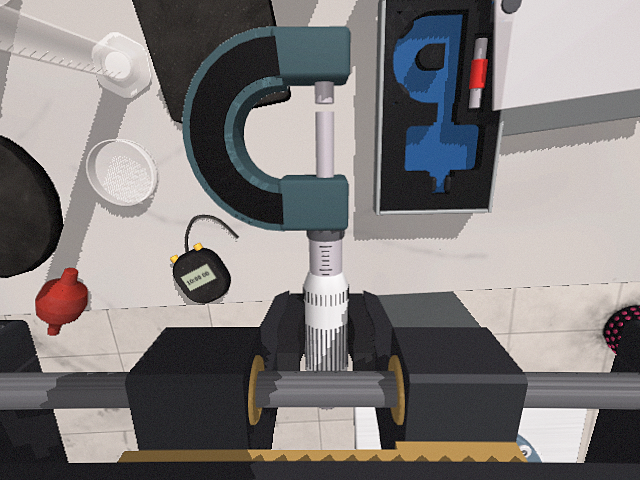

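The whole cutout is now visible at right: bow at (425,60), scoop at (440,148) and ratchet slot at (440,185).

```bash
python3 - <<'E'
from h import *
s=pickle.load(open("wrist_4.pkl","rb"));im=s["image"]
cv2.imwrite("pics/e2.png",cv2.resize(im[0:220,370:510],None,fx=2.7*1.6,fy=2.7,interpolation=cv2.INTER_CUBIC))
R=cv2.Rodrigues(s["rvec"])[0]; print("cam",-R.T@np.asarray(s["tvec"]).ravel())
E
```

```text
cam [0.51121592 0.17677603 0.3890287 ]
```

View pics/e2.png

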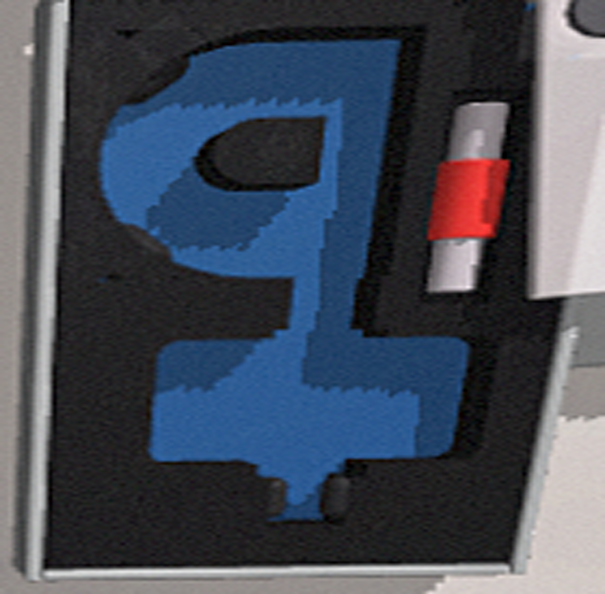

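```bash
python3 - <<'E'
from h import *
s=pickle.load(open("wrist_4.pkl","rb"))
f=lambda p:np.array(p,float)/[4.32,2.7]+[370,0]-0.35
rim=ray(s,f([[50,10],[38,575],[520,570]]),.034)[:,:2]
th=np.radians(178.0)
feats=[ # name, px, z, mic axis, mic value
("scoopL",(152,450),.032,1,-38),("scoopL",(161,350),.032,1,-38),
("scoopR",(455,445),.016,1,38),("scoopR",(466,350),.016,1,38),
("scoopB",(200,461),.016,0,71),("scoopB",(420,459),.016,0,71),
("scoopT",(220,340),.024,0,27),("scoopT",(420,338),.024,0,27),
("bowR",(398,60),.016,1,11.5),("bowR",(360,310),.016,1,11.5),
("bowF",(230,44),.016,0,-68.5),("bowF",(380,41),.016,0,-68.5),
("bulge",(102,165),.032,1,-53.5),("slotend",(300,520),.016,0,94)]
W=[ray(s,f([p]),z)[0,:2] for _,p,z,_,_ in feats]
from scipy.optimize import least_squares
def res(q,full=False):
    d=np.array([np.cos(q[2]),np.sin(q[2])]); n=np.array([-d[1],d[0]])
    return np.array([1e3*((w-q[:2])@(d if a==0 else n))-v for w,(_,_,_,a,v) in zip(W,feats)])
r=least_squares(res,[.53,.06,th],loss="soft_l1",f_scale=1,x_scale=[.01,.01,.05]); q=r.x
print("nest",q[:2],np.degrees(q[2])); print([(a[0],round(x,1)) for a,x in zip(feats,res(q))])
d=np.array([np.cos(q[2]),np.sin(q[2])]);n=np.array([-d[1],d[0]])
print("grip target",q[:2]+.049*d,"thimble_top",q[:2]+.064*d,"bowtop",q[:2]-.031*d-.044*n)
e=rim[1]-rim[0];print("rim",rim,np.degrees(np.arctan2(e[1],e[0])), "bot edge",np.degrees(np.arctan2(*(rim[2]-rim[1])[::-1])))
for p in rim: print("rim in mic frame",(p-q[:2])@d,(p-q[:2])@n)
E
```

```text
nest [0.53440757 0.05969649] 177.90453901538615
[('scoopL', np.float64(0.2)), ('scoopL', np.float64(0.4)), ('scoopR', np.float64(0.4)), ('scoopR', np.float64(-1.0)), ('scoopB', np.float64(-0.1)), ('scoopB', np.float64(0.3)), ('scoopT', np.float64(-0.4)), ('scoopT', np.float64(-0.0)), ('bowR', np.float64(-0.2)), ('bowR', np.float64(-0.5)), ('bowF', np.float64(-0.1)), ('bowF', np.float64(-0.1)), ('bulge', np.float64(0.3)), ('slotend', np.float64(0.4))]
grip target [0.48544033 0.06148816] thimble_top [0.47045036 0.06203662] bowtop [0.56699568 0.10253357]
rim [[0.61095784 0.12280289]
 [0.42574326 0.12690195]
 [0.42097277 0.01211593]] 178.73217220128728 bot edge -92.37983764100849
rim in mic frame -0.07419162878502276 -0.06586322669094222
rim in mic frame 0.11104897583548884 -0.06318725409661957
rim in mic frame 0.11161918375611989 0.051696433747783564
```

```bash
python3 - <<'E'
from h import *
from scipy.spatial.transform import Rotation as Ro
s2=pickle.load(open("wrist_2.pkl","rb"));s4=pickle.load(open("wrist_4.pkl","rb"));s3=pickle.load(open("wrist_3.pkl","rb"))
g=np.array([[432,25],[243,46],[249,139],[428,397],[428,528],[270,516],[20,260],[370,213],[370,234]],float)/2.5+[175,10]-.3
f=np.array([[437,18],[249,40],[253,133],[432,392],[432,522],[270,511],[21,255],[374,207],[374,228]],float)/2.5+[175,20]-.3
z=[.02]*7+[.01+.0032]*2
W=np.array([ray(s2,[p],zz)[0] for p,zz in zip(g,z)])
d=np.radians(172.6); c,sn=np.cos(d),np.sin(d)
Rm=np.array([[c,-sn,0],[sn,c,0],[0,0,1]]); o=np.array([.4473,-.2735,0])
M=(W-o)@Rm; print((M*1e3).round(1))
ok,rv,tv=cv2.solvePnP(M,f,s3["K"],s3["D"],rvec=cv2.Rodrigues(cv2.Rodrigues(s2["rvec"])[0]@Rm)[0],tvec=(cv2.Rodrigues(s2["rvec"])[0]@o+np.asarray(s2["tvec"]).ravel()).reshape(3,1).copy(),useExtrinsicGuess=True)
e=cv2.projectPoints(M,rv,tv,s3["K"],s3["D"])[0].reshape(-1,2)-f; print("res px",e.round(1).tolist())
for nm,s,tcp in (("3",s3,[.3996,-.0882,.2437]),("4",s4,[.4298,.1816,.2435])):
    R=cv2.Rodrigues(s["rvec"])[0];t=np.asarray(s["tvec"]).reshape(3)
    Rw=R.T@cv2.Rodrigues(rv)[0]; ow=R.T@(tv.ravel()-t)
    print(nm,"origin",ow,"xdir",Rw[:,0],"zdir",Rw[:,2],"heading",np.degrees(np.arctan2(Rw[1,0],Rw[0,0])))
    gp=ow+Rw@[.049,0,.010]; print("grip pt minus tcp",gp-tcp)
E
```

```text
[[-64.4   8.6  20. ]
 [-62.2 -16.3  20. ]
 [-51.2 -16.2  20. ]
 [-16.6   8.6  20. ]
 [  3.5   8.8  20. ]
 [  1.4 -15.8  20. ]
 [-36.  -49.4  20. ]
 [-42.4   0.1  13.2]
 [-39.6   0.1  13.2]]
res px [[0.1, 0.6], [-0.8, -0.0], [-0.2, -0.1], [0.1, -0.1], [-0.1, 0.5], [0.8, -0.1], [0.1, -0.7], [0.1, -0.1], [0.0, -0.1]]
3 origin [ 0.44738452 -0.09447837  0.2389807 ] xdir [-0.99142261  0.1304977   0.00718048] zdir [0.00772997 0.00370468 0.99996326] heading 172.50145192215078
grip pt minus tcp [-0.00071789  0.00015307  0.00563217]
4 origin [0.4778697  0.17904793 0.23865826] xdir [-0.99857812  0.0527558   0.00765222] zdir [0.00790385 0.00456273 0.99995835] heading 176.97582300155688
grip pt minus tcp [-7.81592482e-04  7.85877173e-05  5.53280426e-03]
```

The micrometer sits in the hand with under 0.5° of droop. I'll move over the nest.

step_arm --rows '[{"x": 1.0, "y": -2, "z": 0, "ax": 0, "ay": 0, "az": 0.5, "fingers": 1}, {"x": 1.6, "y": -4, "z": 0, "ax": 0, "ay": 0, "az": 0.4, "fingers": 1}, {"x": 2, "y": -4, "z": -2, "ax": 0, "ay": 0, "az": 0, "fingers": 1}, {"x": 1, "y": -2, "z": -3, "ax": 0, "ay": 0, "az": 0, "fingers": 1}, {"x": 0, "y": 0, "z": -4, "ax": 0, "ay": 0, "az": 0, "fingers": 1}, {"x": 0, "y": 0, "z": -4, "ax": 0, "ay": 0, "az": 0, "fingers": 1}, {"x": 0, "y": 0, "z": -3, "ax": 0, "ay": 0, "az": 0, "fingers": 1}, {"x": 0, "y": 0, "z": -1, "ax": 0, "ay": 0, "az": 0, "fingers": 1}, {"x": 0, "y": 0, "z": 0, "ax": 0, "ay": 0, "az": 0, "fingers": 1}, {"x": 0, "y": 0, "z": 0, "ax": 0, "ay": 0, "az": 0, "fingers": 1}]'

```text
t: 7.4
eef_pos: [0.4869, 0.0623, 0.0752]
orientation: [-2.174, 2.266, -0.003]
force: [0.1, 0.6, -1.0]
width: 0.0184
```

```bash
python3 look.py 5 wrist; python3 - <<'E'
from h import *
from scipy.spatial.transform import Rotation as Ro
s=pickle.load(open("wrist_5.pkl","rb"));im=s["image"].copy()
# overlay: nest outline points for check
q=[.5344,.0597]; th=np.radians(177.9); d=np.array([np.cos(th),np.sin(th)]);n=np.array([-d[1],d[0]])
for (x,y,z) in [(-68.5,11.5,.032),(27,38,.032),(27,-38,.032),(71,38,.032),(-31,-53.5,.032)]:
    p=proj(s,[*(np.array(q)+x*1e-3*d+y*1e-3*n),z])[0]; cv2.circle(im,tuple(int(v) for v in p),3,(0,255,255),1)
cv2.imwrite("pics/w5o.png",im)
E
```

```text
7.45 [0.48686231 0.06242441 0.07522107] [-2.17406143  2.26530662 -0.00345397] [ 1.19836149 -0.53734248 -1.41021732] 0.018550224785731654
```

View pics/w5o.png

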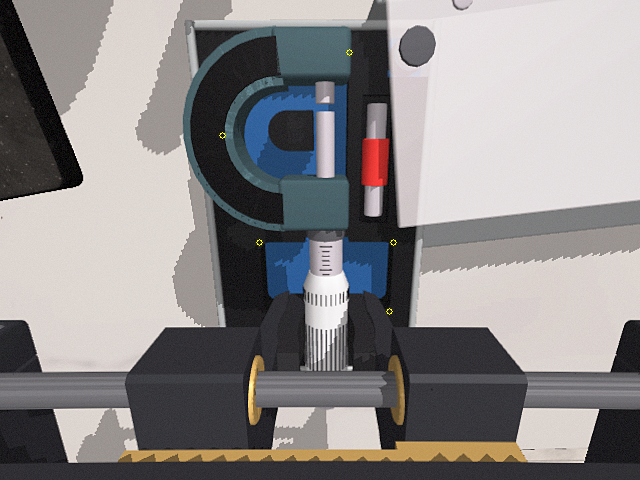

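step_arm --rows '[{"x": -0.06, "y": -0.09, "z": 0, "ax": 0, "ay": 0, "az": 0, "fingers": 1}, {"x": 0, "y": 0, "z": -1.5, "ax": 0, "ay": 0, "az": 0, "fingers": 1}, {"x": 0, "y": 0, "z": -1.2, "ax": 0, "ay": 0, "az": 0, "fingers": 1}, {"x": 0, "y": 0, "z": -0.7, "ax": 0, "ay": 0, "az": 0, "fingers": 1}, {"x": 0, "y": 0, "z": -0.4, "ax": 0, "ay": 0, "az": 0, "fingers": 1}, {"x": 0, "y": 0, "z": 0, "ax": 0, "ay": 0, "az": 0, "fingers": 1}]'

```text
t: 8.2
eef_pos: [0.4849, 0.0618, 0.0354]
orientation: [2.175, -2.266, -0.001]
force: [0.1, -1.0, -2.0]
width: 0.0186
```

```bash
python3 look.py 6 wrist
```

```text
8.25 [0.48505844 0.06178782 0.03566149] [ 2.17544123e+00 -2.26639732e+00 -2.17937210e-04] [-0.78074057  0.30189945 -1.97559113] 0.01869335169772507
```

View pics/wrist_6.png

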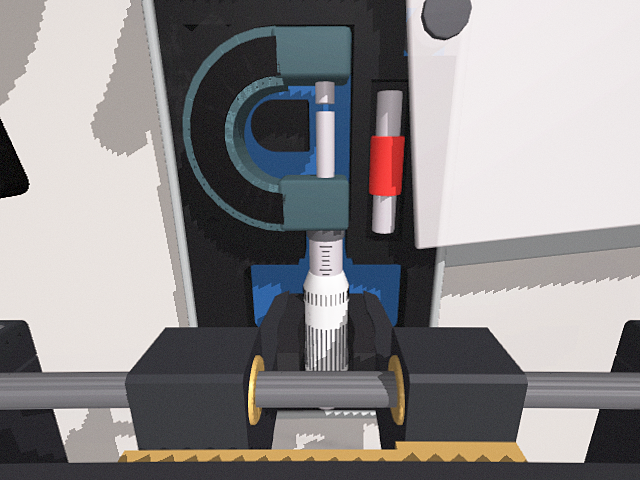

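It is aligned over the cutout and about to enter. I'll lower in small steps.

step_arm --rows '[{"x": 0.1, "y": 0, "z": 0, "ax": 0, "ay": 0, "az": 0, "fingers": 1}, {"x": 0, "y": 0, "z": -0.15, "ax": 0, "ay": 0, "az": 0, "fingers": 1}, {"x": 0, "y": 0, "z": -0.15, "ax": 0, "ay": 0, "az": 0, "fingers": 1}, {"x": 0, "y": 0, "z": -0.15, "ax": 0, "ay": 0, "az": 0, "fingers": 1}, {"x": 0, "y": 0, "z": 0, "ax": 0, "ay": 0, "az": 0, "fingers": 1}]'

```text
t: 8.88
eef_pos: [0.486, 0.0618, 0.0311]
orientation: [2.175, -2.266, -0.0]
force: [-0.8, -0.1, -1.5]
width: 0.0184
```

step_arm --rows '[{"x": 0, "y": 0, "z": -0.15, "ax": 0, "ay": 0, "az": 0, "fingers": 1}, {"x": 0, "y": 0, "z": -0.1, "ax": 0, "ay": 0, "az": 0, "fingers": 1}, {"x": 0, "y": 0, "z": -0.1, "ax": 0, "ay": 0, "az": 0, "fingers": 1}, {"x": 0, "y": 0, "z": 0, "ax": 0, "ay": 0, "az": 0, "fingers": 1}]'

```text
t: 9.38
eef_pos: [0.4866, 0.0617, 0.0281]
orientation: [-2.175, 2.266, -0.001]
force: [0.7, -0.2, 4.2]
width: 0.0187
```

step_arm --rows '[{"x": 0, "y": 0, "z": 0, "ax": 0, "ay": 0, "az": 0, "fingers": 0.62}, {"x": 0, "y": 0, "z": 0, "ax": 0, "ay": 0, "az": 0, "fingers": 0.62}, {"x": 0, "y": 0, "z": 0, "ax": 0, "ay": 0, "az": 0, "fingers": 0.62}, {"x": 0, "y": 0, "z": 0, "ax": 0, "ay": 0, "az": 0, "fingers": 0.62}]'

```text
t: 9.88
eef_pos: [0.4859, 0.0618, 0.0276]
orientation: [2.175, -2.266, -0.0]
force: [-0.3, -0.3, 0.1]
width: 0.0336
```

```bash
python3 look.py 7 wrist
```

```text
9.925 [0.48588129 0.06180516 0.0276144 ] [ 2.17546823e+00 -2.26623535e+00 -2.75681622e-04] [ 0.58247115 -0.89129141  0.21223584] 0.033459996190588856
```

View pics/wrist_7.png

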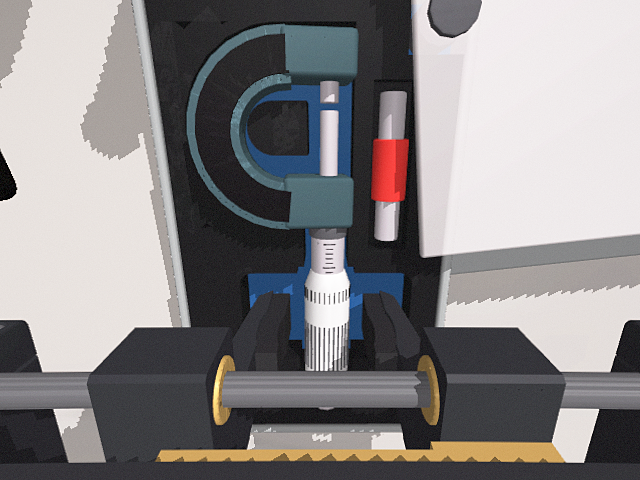

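step_arm --rows '[{"x": 0, "y": 0, "z": 2, "ax": 0, "ay": 0, "az": 0, "fingers": 0.62}, {"x": 0, "y": 0, "z": 3, "ax": 0, "ay": 0, "az": 0, "fingers": 0.7}, {"x": 1.1, "y": 0.6, "z": 1, "ax": 0, "ay": 0, "az": 0, "fingers": 1}, {"x": 3, "y": 1.5, "z": 0, "ax": 0, "ay": 0, "az": 0, "fingers": 1}, {"x": 3, "y": 1.5, "z": 0, "ax": 0, "ay": 0, "az": 0, "fingers": 1}, {"x": 1, "y": 0.5, "z": -1.5, "ax": 0, "ay": 0, "az": 0, "fingers": 1}, {"x": 0, "y": 0, "z": -1.5, "ax": 0, "ay": 0, "az": 0, "fingers": 1}, {"x": 0, "y": 0, "z": 0, "ax": 0, "ay": 0, "az": 0, "fingers": 1}, {"x": 0, "y": 0, "z": 0, "ax": 0, "ay": 0, "az": 0, "fingers": 1}]'

```text
t: 11.05
eef_pos: [0.5665, 0.1026, 0.0575]
orientation: [2.175, -2.266, -0.001]
force: [-0.0, 0.3, 0.2]
width: 0.0007
```

```bash
python3 look.py 8 wrist scene
```

```text
11.15 [0.56713936 0.10259706 0.05825574] [-2.17467598e+00  2.26645367e+00 -8.46233629e-04] [-0.12556683  0.52188568  0.52388472] 0.0007961624294758559
```

View pics/wrist_8.png

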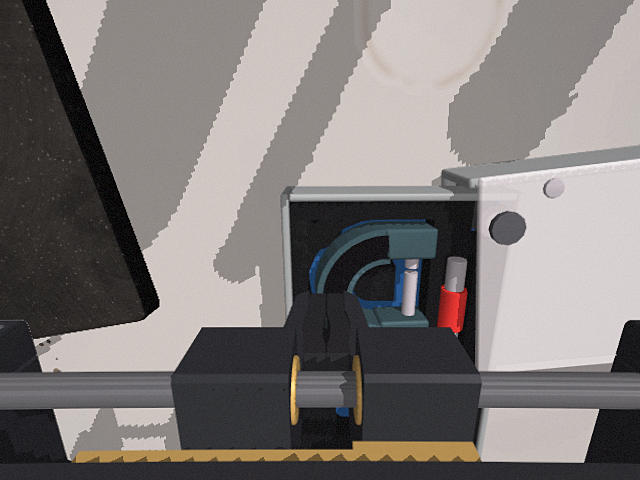

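The shut fingers at (325,320) are above the bow's bulge. I'll press down gradually.

step_arm --rows '[{"x": 0, "y": 0, "z": -0.6, "ax": 0, "ay": 0, "az": 0, "fingers": 1}, {"x": 0, "y": 0, "z": -0.4, "ax": 0, "ay": 0, "az": 0, "fingers": 1}, {"x": 0, "y": 0, "z": -0.2, "ax": 0, "ay": 0, "az": 0, "fingers": 1}, {"x": 0, "y": 0, "z": -0.2, "ax": 0, "ay": 0, "az": 0, "fingers": 1}, {"x": 0, "y": 0, "z": 0, "ax": 0, "ay": 0, "az": 0, "fingers": 1}]'

```text
t: 11.78
eef_pos: [0.567, 0.1028, 0.0436]
orientation: [2.176, -2.266, 0.0]
force: [0.0, -0.3, -0.2]
width: 0.0006
```

step_arm --rows '[{"x": 0, "y": 0, "z": -0.15, "ax": 0, "ay": 0, "az": 0, "fingers": 1}, {"x": 0, "y": 0, "z": -0.15, "ax": 0, "ay": 0, "az": 0, "fingers": 1}, {"x": 0, "y": 0, "z": 0, "ax": 0, "ay": 0, "az": 0, "fingers": 1}]'

```text
t: 12.15
eef_pos: [0.5671, 0.1027, 0.0406]
orientation: [2.176, -2.266, 0.0]
force: [1.4, 0.1, 0.9]
width: 0.0006
```

step_arm --rows '[{"x": 0, "y": 0, "z": -0.15, "ax": 0, "ay": 0, "az": 0, "fingers": 1}, {"x": 0, "y": 0, "z": -0.1, "ax": 0, "ay": 0, "az": 0, "fingers": 1}, {"x": 0, "y": 0, "z": 0, "ax": 0, "ay": 0, "az": 0, "fingers": 1}]'

```text
t: 12.52
eef_pos: [0.5671, 0.1028, 0.0382]
orientation: [-2.175, 2.266, -0.0]
force: [1.1, 1.4, 2.3]
width: 0.0007
```

step_arm --rows '[{"x": 0, "y": 0, "z": -0.1, "ax": 0, "ay": 0, "az": 0, "fingers": 1}, {"x": 0, "y": 0, "z": 0, "ax": 0, "ay": 0, "az": 0, "fingers": 1}]'

```text
t: 12.78
eef_pos: [0.5672, 0.1029, 0.0376]
orientation: [-2.175, 2.266, -0.0]
force: [-1.8, 2.0, 4.2]
width: 0.0004
```

```bash
python3 look.py 9 wrist; python3 - <<'E'
from h import *
im=pickle.load(open("wrist_9.pkl","rb"))["image"]
cv2.imwrite("pics/w9.png",cv2.resize(im[170:350,260:500],None,fx=3.2,fy=3.2,interpolation=cv2.INTER_CUBIC))
E
```

```text
12.825 [0.56716926 0.10287172 0.03760586] [-2.17531074e+00  2.26627654e+00 -1.65517536e-04] [-1.82962704  2.67697386  5.63722042] 0.00027502403957215254
```

View pics/w9.png

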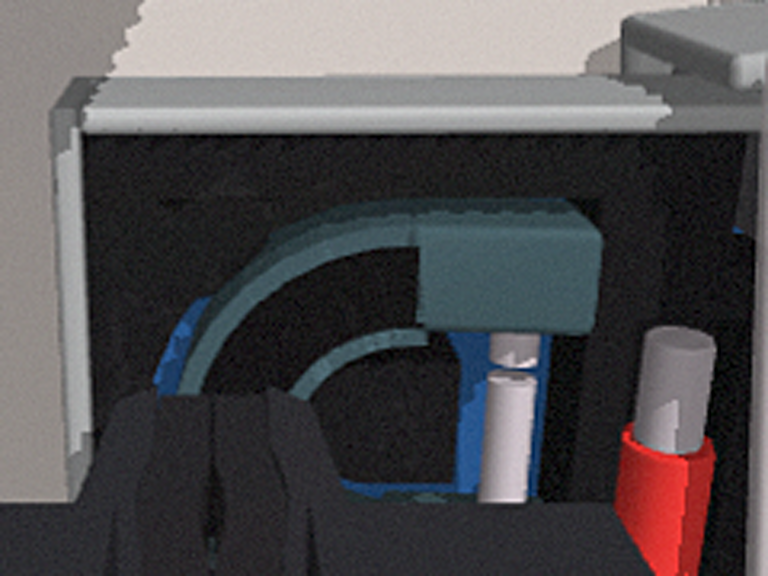

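The fingertips rest on the bow band, and the force is building. I'll continue.

step_arm --rows '[{"x": 0, "y": 0, "z": -0.1, "ax": 0, "ay": 0, "az": 0, "fingers": 1}, {"x": 0, "y": 0, "z": 0, "ax": 0, "ay": 0, "az": 0, "fingers": 1}]'

```text
t: 13.08
eef_pos: [0.5673, 0.1029, 0.0374]
orientation: [-2.175, 2.266, -0.0]
force: [-3.6, 1.5, 11.2]
width: 0.0003
```

step_arm --rows '[{"x": 0, "y": 0, "z": -0.1, "ax": 0, "ay": 0, "az": 0, "fingers": 1}, {"x": 0, "y": 0, "z": 0, "ax": 0, "ay": 0, "az": 0, "fingers": 1}]'

```text
t: 13.32
eef_pos: [0.5679, 0.1032, 0.0373]
orientation: [-2.175, 2.265, -0.001]
force: [-4.7, 2.8, 17.6]
width: 0.0007
```

step_arm --rows '[{"x": 0, "y": 0, "z": -0.1, "ax": 0, "ay": 0, "az": 0, "fingers": 1}, {"x": 0, "y": 0, "z": 0, "ax": 0, "ay": 0, "az": 0, "fingers": 1}]'

```text
t: 13.58
eef_pos: [0.5686, 0.1035, 0.0372]
orientation: [-2.174, 2.264, -0.003]
force: [-5.6, 4.6, 21.1]
width: 0.0002
```

step_arm --rows '[{"x": -0.05, "y": 0, "z": -0.1, "ax": 0, "ay": 0, "az": 0, "fingers": 1}, {"x": 0, "y": 0, "z": 0, "ax": 0, "ay": 0, "az": 0, "fingers": 1}]'

```text
t: 13.82
eef_pos: [0.5689, 0.1036, 0.0371]
orientation: [-2.173, 2.263, -0.004]
force: [-6.3, 4.1, 25.6]
width: 0.0
```

step_arm --rows '[{"x": 0, "y": 0, "z": 2, "ax": 0, "ay": 0, "az": 0, "fingers": 1}, {"x": 0, "y": 0, "z": 2, "ax": 0, "ay": 0, "az": 0, "fingers": 1}, {"x": -3, "y": -1.3, "z": 0, "ax": 0, "ay": 0, "az": 0, "fingers": 1}, {"x": -3.6, "y": -1.5, "z": 0, "ax": 0, "ay": 0, "az": 0, "fingers": 1}, {"x": -3, "y": -1.3, "z": -0.5, "ax": 0, "ay": 0, "az": 0, "fingers": 1}, {"x": 0, "y": 0, "z": -0.5, "ax": 0, "ay": 0, "az": 0, "fingers": 1}, {"x": 0, "y": 0, "z": 0, "ax": 0, "ay": 0, "az": 0, "fingers": 1}, {"x": 0, "y": 0, "z": 0, "ax": 0, "ay": 0, "az": 0, "fingers": 1}]'

```text
t: 14.82
eef_pos: [0.4718, 0.0618, 0.0637]
orientation: [-2.175, 2.266, -0.002]
force: [-0.2, 0.1, 0.1]
width: 0.0003
```

```bash
python3 look.py 10 wrist
```

```text
14.875 [0.47161589 0.06191351 0.06359582] [-2.17544798e+00  2.26555308e+00 -1.19301093e-03] [ 0.13159169 -0.33986999 -0.11814561] 0.000499883555804611
```

View pics/wrist_10.png

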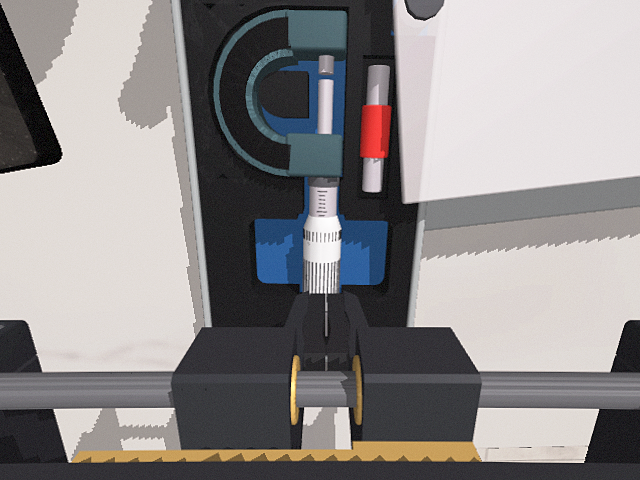

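The fingers are in line over the thimble's far end. I'll press there.

step_arm --rows '[{"x": -0.1, "y": 0, "z": -0.8, "ax": 0, "ay": 0, "az": 0, "fingers": 1}, {"x": 0, "y": 0, "z": -0.6, "ax": 0, "ay": 0, "az": 0, "fingers": 1}, {"x": 0, "y": 0, "z": -0.3, "ax": 0, "ay": 0, "az": 0, "fingers": 1}, {"x": 0, "y": 0, "z": -0.15, "ax": 0, "ay": 0, "az": 0, "fingers": 1}, {"x": 0, "y": 0, "z": -0.15, "ax": 0, "ay": 0, "az": 0, "fingers": 1}, {"x": 0, "y": 0, "z": 0, "ax": 0, "ay": 0, "az": 0, "fingers": 1}]'

```text
t: 15.62
eef_pos: [0.4695, 0.0618, 0.0434]
orientation: [2.175, -2.266, -0.0]
force: [-1.5, -0.3, 3.3]
width: 0.0004
```

step_arm --rows '[{"x": 0, "y": 0, "z": -0.15, "ax": 0, "ay": 0, "az": 0, "fingers": 1}, {"x": 0, "y": 0, "z": -0.1, "ax": 0, "ay": 0, "az": 0, "fingers": 1}, {"x": 0, "y": 0, "z": 0, "ax": 0, "ay": 0, "az": 0, "fingers": 1}]'

```text
t: 16.0
eef_pos: [0.4697, 0.0616, 0.0413]
orientation: [-2.176, 2.266, -0.001]
force: [-2.9, -0.7, 8.1]
width: 0.0004
```

step_arm --rows '[{"x": 0, "y": 0, "z": -0.15, "ax": 0, "ay": 0, "az": 0, "fingers": 1}, {"x": 0, "y": 0, "z": -0.1, "ax": 0, "ay": 0, "az": 0, "fingers": 1}, {"x": 0, "y": 0, "z": 0, "ax": 0, "ay": 0, "az": 0, "fingers": 1}]'

```text
t: 16.38
eef_pos: [0.4697, 0.0616, 0.0386]
orientation: [-2.176, 2.266, -0.001]
force: [-2.9, -1.6, 5.6]
width: 0.0006
```

step_arm --rows '[{"x": 0, "y": 0, "z": -0.15, "ax": 0, "ay": 0, "az": 0, "fingers": 1}, {"x": 0, "y": 0, "z": -0.1, "ax": 0, "ay": 0, "az": 0, "fingers": 1}, {"x": 0, "y": 0, "z": 0, "ax": 0, "ay": 0, "az": 0, "fingers": 1}]'

```text
t: 16.75
eef_pos: [0.4696, 0.0617, 0.0361]
orientation: [2.176, -2.266, 0.0]
force: [-3.8, -0.6, 7.3]
width: 0.0005
```

step_arm --rows '[{"x": 0, "y": 0, "z": -0.15, "ax": 0, "ay": 0, "az": 0, "fingers": 1}, {"x": 0, "y": 0, "z": -0.1, "ax": 0, "ay": 0, "az": 0, "fingers": 1}, {"x": 0, "y": 0, "z": 0, "ax": 0, "ay": 0, "az": 0, "fingers": 1}]'

```text
t: 17.12
eef_pos: [0.47, 0.0622, 0.0357]
orientation: [-2.176, 2.266, 0.0]
force: [-11.6, 2.2, 32.1]
width: 0.0005
```

The thimble end is hard on the floor, with the tip at 0.0357. I'll back off and re-check the bow.

step_arm --rows '[{"x": 0, "y": 0, "z": 2, "ax": 0, "ay": 0, "az": 0, "fingers": 1}, {"x": 0, "y": 0, "z": 3, "ax": 0, "ay": 0, "az": 0, "fingers": 1}, {"x": -2, "y": 0, "z": 4, "ax": 0, "ay": 0, "az": 0, "fingers": 1}, {"x": -2, "y": 0, "z": 0, "ax": 0, "ay": 0, "az": 0, "fingers": 1}, {"x": 0, "y": 0, "z": 0, "ax": 0, "ay": 0, "az": 0, "fingers": 1}, {"x": 0, "y": 0, "z": 0, "ax": 0, "ay": 0, "az": 0, "fingers": 1}]'

```text
t: 17.88
eef_pos: [0.43, 0.0618, 0.123]
orientation: [-2.175, 2.266, -0.0]
force: [0.8, -0.5, -0.3]
width: 0.0007
```

```bash
python3 look.py 11 wrist; python3 - <<'E'
from h import *
s=pickle.load(open("wrist_11.pkl","rb"));im=s["image"].copy()
cv2.imwrite("pics/w11.png",im)
cv2.imwrite("pics/w11z.png",cv2.resize(im[60:330,200:440],None,fx=2.2,fy=2.2,interpolation=cv2.INTER_CUBIC))
R=cv2.Rodrigues(s["rvec"])[0]; print("cam",-R.T@np.asarray(s["tvec"]).ravel())
E
```

```text
17.925 [0.43002725 0.06173705 0.12290702] [-2.17527625e+00  2.26660570e+00  1.62706589e-04] [ 0.19195515 -0.97499659  0.75035215] 0.00031746716556107726
cam [0.51132499 0.0580989  0.2686323 ]
```

View pics/w11.png

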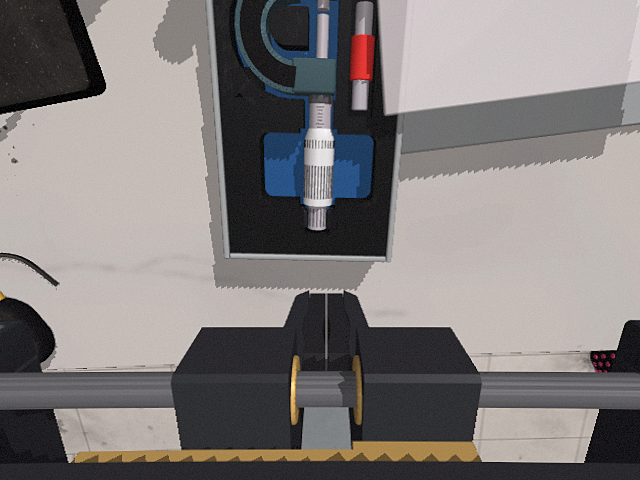

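View pics/w11z.png

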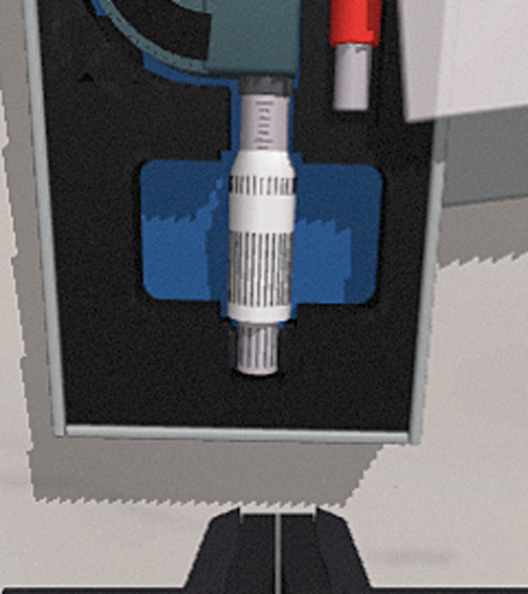

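The thimble end is seated and centred in its scoop. I'll press the bow once more as confirmation.

step_arm --rows '[{"x": 2.7, "y": 0.6, "z": 0, "ax": 0, "ay": 0, "az": 0, "fingers": 1}, {"x": 5, "y": 1.5, "z": 0, "ax": 0, "ay": 0, "az": 0, "fingers": 1}, {"x": 4, "y": 1.4, "z": -2, "ax": 0, "ay": 0, "az": 0, "fingers": 1}, {"x": 2, "y": 0.6, "z": -3, "ax": 0, "ay": 0, "az": 0, "fingers": 1}, {"x": 0, "y": 0, "z": -2, "ax": 0, "ay": 0, "az": 0, "fingers": 1}, {"x": 0, "y": 0, "z": -0.8, "ax": 0, "ay": 0, "az": 0, "fingers": 1}, {"x": 0, "y": 0, "z": 0, "ax": 0, "ay": 0, "az": 0, "fingers": 1}, {"x": 0, "y": 0, "z": -0.3, "ax": 0, "ay": 0, "az": 0, "fingers": 1}, {"x": 0, "y": 0, "z": -0.2, "ax": 0, "ay": 0, "az": 0, "fingers": 1}, {"x": 0, "y": 0, "z": 0, "ax": 0, "ay": 0, "az": 0, "fingers": 1}]'

```text
t: 19.18
eef_pos: [0.5666, 0.1027, 0.0407]
orientation: [-2.175, 2.266, -0.001]
force: [-0.8, 0.7, -0.8]
width: 0.0005
```

step_arm --rows '[{"x": 0, "y": 0, "z": -0.2, "ax": 0, "ay": 0, "az": 0, "fingers": 1}, {"x": 0, "y": 0, "z": -0.15, "ax": 0, "ay": 0, "az": 0, "fingers": 1}, {"x": 0, "y": 0, "z": -0.1, "ax": 0, "ay": 0, "az": 0, "fingers": 1}, {"x": 0, "y": 0, "z": 0, "ax": 0, "ay": 0, "az": 0, "fingers": 1}]'

```text
t: 19.68
eef_pos: [0.5667, 0.1029, 0.0364]
orientation: [-2.176, 2.266, -0.0]
force: [-3.0, 0.2, 7.0]
width: 0.0003
```

step_arm --rows '[{"x": 0, "y": 0, "z": -0.15, "ax": 0, "ay": 0, "az": 0, "fingers": 1}, {"x": 0, "y": 0, "z": -0.1, "ax": 0, "ay": 0, "az": 0, "fingers": 1}, {"x": 0, "y": 0, "z": 0, "ax": 0, "ay": 0, "az": 0, "fingers": 1}]'

```text
t: 20.05
eef_pos: [0.5685, 0.1035, 0.0363]
orientation: [-2.173, 2.264, -0.003]
force: [-3.5, 2.3, 19.4]
width: 0.0003
```

Both ends are now at full depth, with tip heights 0.036 and 0.0363. I'll back off, look from above and check the wrist joint range for the swing.

step_arm --rows '[{"x": 0, "y": 0, "z": 2, "ax": 0, "ay": 0, "az": 0, "fingers": 1}, {"x": 0, "y": 2, "z": 4, "ax": 0, "ay": 0, "az": 0, "fingers": 1}, {"x": -3, "y": 4, "z": 2, "ax": 0, "ay": 0, "az": 0, "fingers": 1}, {"x": -5, "y": 3, "z": 0, "ax": 0, "ay": 0, "az": 0, "fingers": 1}, {"x": -3, "y": 0, "z": 0, "ax": 0, "ay": 0, "az": 0, "fingers": 1}, {"x": 0, "y": 0, "z": 0, "ax": 0, "ay": 0, "az": 0, "fingers": 1}, {"x": 0, "y": 0, "z": 0, "ax": 0, "ay": 0, "az": 0, "fingers": 1}]'

```text
t: 20.92
eef_pos: [0.4579, 0.1927, 0.114]
orientation: [-2.174, 2.266, -0.002]
force: [-0.1, -0.7, 0.5]
width: 0.0005
```

```bash
python3 look.py 12 wrist; python3 - <<'E'
from cell import observe
from scipy.spatial.transform import Rotation as Ro
import numpy as np
o=observe(); R=Ro.from_rotvec(o["orientation"]).as_matrix(); print(o["joint_pos"],np.degrees(np.arctan2(R[1,0],R[0,0])))
E
```

```text
20.975 [0.45812565 0.19250592 0.11382586] [-2.17364758e+00  2.26630073e+00 -1.78284380e-03] [ 0.54403017 -0.03353922 -0.45598664] 0.0001386160650462751
[ 1.58557055e-01  1.62259692e-01  1.90573118e+00 -1.60596904e-04
  1.07181167e+00  1.77116019e+00] -92.390946437324
```

View pics/wrist_12.png

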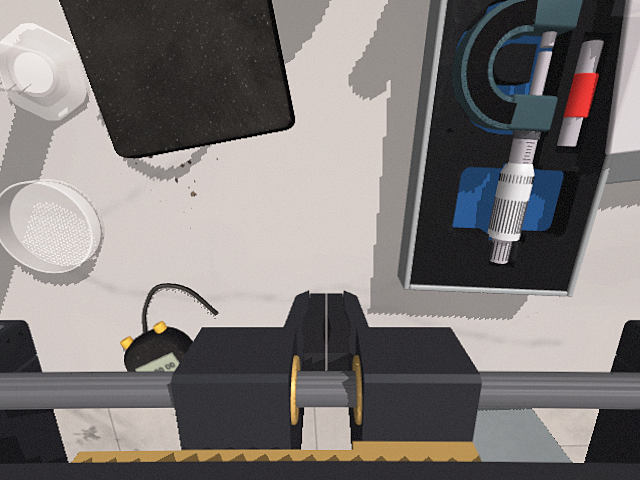

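The micrometer is seated and the tray's free corner is at about (405,290) in the image. Next I'll compute the arc for the push.

```bash
python3 - <<'E'
import numpy as np
pin=np.array([.6033,.0156]); r=.210
a=141.8+np.array([0,2,6]+list(range(11,92,5)))
P=pin+r*np.c_[np.cos(np.radians(a)),np.sin(np.radians(a))]
print(P[0]); 
for x,d,t in zip(np.diff(P,axis=0)*100,P[1:],np.diff(a)): print(x.round(2),t,d.round(3))
E
```

```text
[0.43827005 0.14546576]
[-0.44 -0.58] 2.0 [0.434 0.14 ]
[-0.82 -1.21] 4.0 [0.426 0.128]
[-0.91 -1.59] 5.0 [0.417 0.112]
[-0.77 -1.66] 5.0 [0.409 0.095]
[-0.62 -1.72] 5.0 [0.403 0.078]
[-0.46 -1.77] 5.0 [0.398 0.06 ]
[-0.31 -1.81] 5.0 [0.395 0.042]
[-0.15 -1.83] 5.0 [0.393 0.024]
[ 0.01 -1.83] 5.0 [0.394 0.005]
[ 0.17 -1.82] 5.0 [ 0.395 -0.013]
[ 0.33 -1.8 ] 5.0 [ 0.399 -0.031]
[ 0.48 -1.77] 5.0 [ 0.403 -0.049]
[ 0.64 -1.72] 5.0 [ 0.41  -0.066]
[ 0.78 -1.66] 5.0 [ 0.418 -0.082]
[ 0.92 -1.58] 5.0 [ 0.427 -0.098]
[ 1.06 -1.5 ] 5.0 [ 0.437 -0.113]
[ 1.18 -1.4 ] 5.0 [ 0.449 -0.127]
[ 1.3  -1.29] 5.0 [ 0.462 -0.14 ]
[ 1.41 -1.17] 5.0 [ 0.476 -0.152]
```

step_arm --rows '[{"x": -1, "y": -1.7, "z": -2, "ax": 0, "ay": 0, "az": 0, "fingers": 1}, {"x": -0.9, "y": -1.5, "z": -3, "ax": 0, "ay": 0, "az": 0, "fingers": 1}, {"x": 0, "y": 0, "z": -3, "ax": 0, "ay": 0, "az": 0, "fingers": 1}, {"x": 0, "y": 0, "z": -1.5, "ax": 0, "ay": 0, "az": 0, "fingers": 1}, {"x": 0, "y": 0, "z": -0.5, "ax": 0, "ay": 0, "az": 0, "fingers": 1}, {"x": 0, "y": 0, "z": 0, "ax": 0, "ay": 0, "az": 0, "fingers": 1}]'

```text
t: 21.72
eef_pos: [0.4383, 0.1609, 0.0135]
orientation: [-2.175, 2.266, -0.001]
force: [0.3, 0.5, 0.3]
width: 0.0005
```

```bash
python3 look.py 13 wrist
```

```text
21.775 [0.43838125 0.16092633 0.01383615] [-2.17495930e+00  2.26569463e+00 -1.09650492e-03] [0.01802298 0.52278889 0.17685966] 0.00015698173456339134
```

View pics/wrist_13.png

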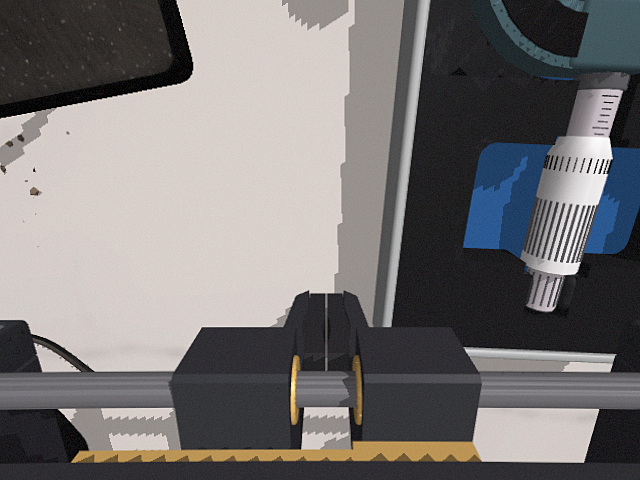

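The fingers stand just outside the long wall near its free corner. I'll push the first part of the arc.

step_arm --rows '[{"x": 0, "y": -1.0, "z": 0, "ax": 0, "ay": 0, "az": 0, "fingers": 1}, {"x": 0, "y": -0.5, "z": 0, "ax": 0, "ay": 0, "az": 0, "fingers": 1}, {"x": -0.44, "y": -0.58, "z": 0, "ax": 0, "ay": 0, "az": 2, "fingers": 1}, {"x": -0.82, "y": -1.21, "z": 0, "ax": 0, "ay": 0, "az": 4, "fingers": 1}, {"x": -0.91, "y": -1.59, "z": 0, "ax": 0, "ay": 0, "az": 5, "fingers": 1}, {"x": -0.77, "y": -1.66, "z": 0, "ax": 0, "ay": 0, "az": 5, "fingers": 1}, {"x": -0.62, "y": -1.72, "z": 0, "ax": 0, "ay": 0, "az": 5, "fingers": 1}, {"x": 0, "y": 0, "z": 0, "ax": 0, "ay": 0, "az": 0, "fingers": 1}]'

```text
t: 22.78
eef_pos: [0.4021, 0.0772, 0.0136]
orientation: [-2.549, 1.835, -0.001]
force: [-0.8, -0.4, 0.7]
width: 0.0004
```

```bash
python3 look.py 14 wrist
```

```text
22.825 [0.40237335 0.07765639 0.01359948] [-2.54866991e+00  1.83608609e+00 -1.62199594e-03] [ 0.73868815  0.18330198 -1.04817806] 0.0003565792566108904
```

View pics/wrist_14.png

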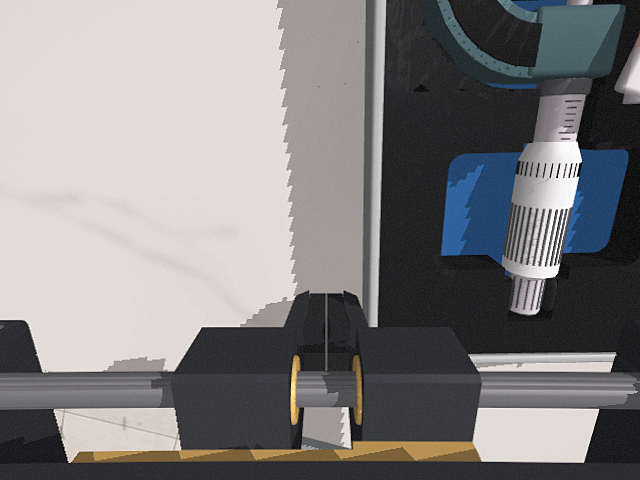

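The tray is following, with the wall still alongside the finger. I'll continue the arc.

step_arm --rows '[{"x": -0.46, "y": -1.77, "z": 0, "ax": 0, "ay": 0, "az": 5, "fingers": 1}, {"x": -0.31, "y": -1.81, "z": 0, "ax": 0, "ay": 0, "az": 5, "fingers": 1}, {"x": -0.15, "y": -1.83, "z": 0, "ax": 0, "ay": 0, "az": 5, "fingers": 1}, {"x": 0.01, "y": -1.83, "z": 0, "ax": 0, "ay": 0, "az": 5, "fingers": 1}, {"x": 0.17, "y": -1.82, "z": 0, "ax": 0, "ay": 0, "az": 5, "fingers": 1}, {"x": 0.33, "y": -1.8, "z": 0, "ax": 0, "ay": 0, "az": 5, "fingers": 1}, {"x": 0.48, "y": -1.77, "z": 0, "ax": 0, "ay": 0, "az": 5, "fingers": 1}, {"x": 0.64, "y": -1.72, "z": 0, "ax": 0, "ay": 0, "az": 5, "fingers": 1}, {"x": 0.78, "y": -1.66, "z": 0, "ax": 0, "ay": 0, "az": 5, "fingers": 1}, {"x": 0, "y": 0, "z": 0, "ax": 0, "ay": 0, "az": 0, "fingers": 1}]'

```text
t: 24.08
eef_pos: [0.418, -0.0827, 0.0135]
orientation: [3.057, -0.721, 0.002]
force: [0.7, 0.2, -0.4]
width: 0.0007
```

```bash
python3 look.py 15 wrist top
```

```text
24.175 [ 0.41683935 -0.08146435  0.01319137] [-3.05793230e+00  7.19835123e-01  1.09311551e-04] [-0.25712485 -0.44174015  0.37557946] 0.0003942985467112328
```

View pics/wrist_15.png

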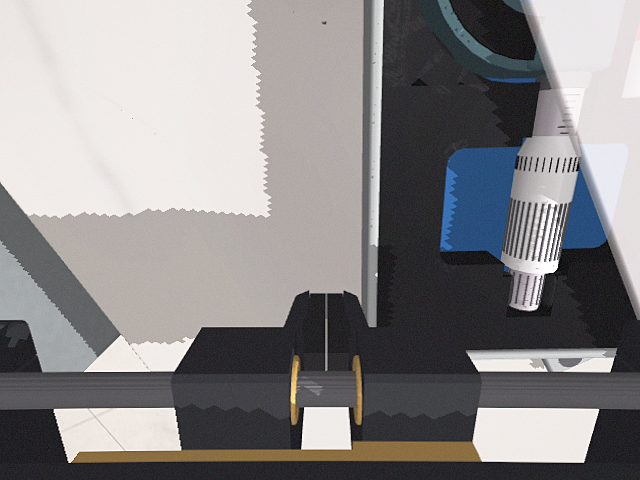

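View pics/top_15.png

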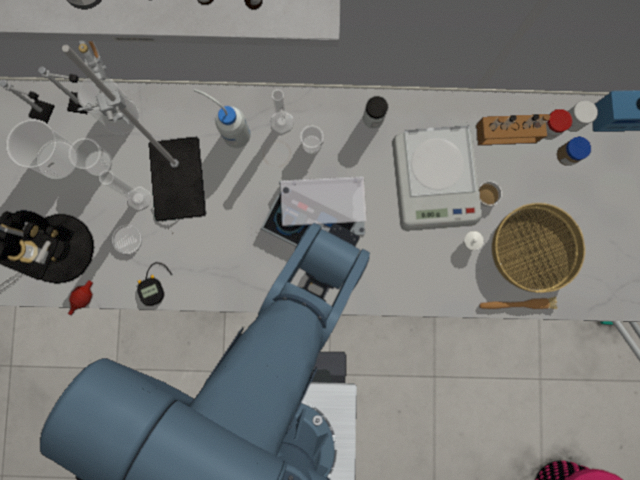

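The tray is sliding under the cover and the micrometer clears it. I'll do the last part, slowing near the stop.

step_arm --rows '[{"x": 0.92, "y": -1.58, "z": 0, "ax": 0, "ay": 0, "az": 5, "fingers": 1}, {"x": 1.06, "y": -1.5, "z": 0, "ax": 0, "ay": 0, "az": 5, "fingers": 1}, {"x": 1.18, "y": -1.4, "z": 0, "ax": 0, "ay": 0, "az": 5, "fingers": 1}, {"x": 1.0, "y": -1.0, "z": 0, "ax": 0, "ay": 0, "az": 4, "fingers": 1}, {"x": 0.6, "y": -0.6, "z": 0, "ax": 0, "ay": 0, "az": 2, "fingers": 1}, {"x": 0.5, "y": -0.45, "z": 0, "ax": 0, "ay": 0, "az": 2, "fingers": 1}, {"x": 0, "y": 0, "z": 0, "ax": 0, "ay": 0, "az": 0, "fingers": 1}]'

```text
t: 25.05
eef_pos: [0.4694, -0.1465, 0.0131]
orientation: [-3.14, 0.094, 0.0]
force: [-0.7, 0.2, 0.2]
width: 0.0005
```

step_arm --rows '[{"x": 0.6, "y": -0.5, "z": 0, "ax": 0, "ay": 0, "az": 2, "fingers": 1}, {"x": 0.6, "y": -0.45, "z": 0, "ax": 0, "ay": 0, "az": 2, "fingers": 1}, {"x": 0.5, "y": -0.35, "z": 0, "ax": 0, "ay": 0, "az": 1.5, "fingers": 1}, {"x": 0, "y": 0, "z": 0, "ax": 0, "ay": 0, "az": 0, "fingers": 1}]'

```text
t: 25.55
eef_pos: [0.4872, -0.1608, 0.0134]
orientation: [3.14, 0.059, 0.002]
force: [-0.3, -0.0, 0.6]
width: 0.0002
```

```bash
python3 look.py 16 wrist
```

```text
25.6 [ 0.48694768 -0.16062058  0.01335554] [3.14051944e+00 5.83946659e-02 1.37560265e-03] [ 0.02803381 -0.66115691 -0.05770554] 9.691869351373053e-05
```

View pics/wrist_16.png

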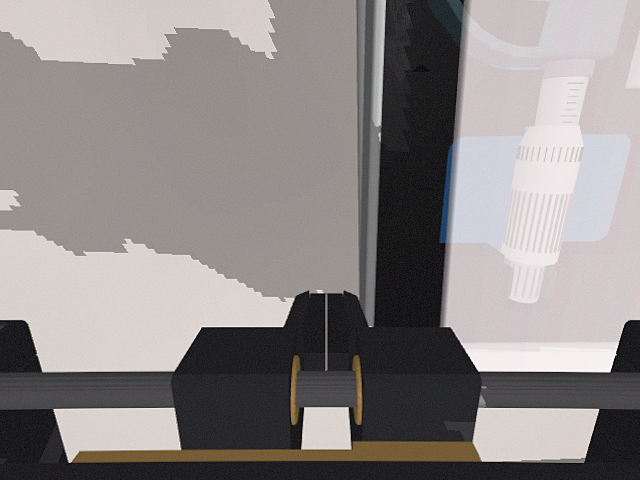

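Nearly home, with the cover edge almost parallel to the wall. I'll push on until the stop gives a force.

step_arm --rows '[{"x": 0.25, "y": -0.15, "z": 0, "ax": 0, "ay": 0, "az": 0.8, "fingers": 1}, {"x": 0.25, "y": -0.1, "z": 0, "ax": 0, "ay": 0, "az": 0.5, "fingers": 1}, {"x": 0, "y": 0, "z": 0, "ax": 0, "ay": 0, "az": 0, "fingers": 1}]'

```text
t: 25.98
eef_pos: [0.4916, -0.163, 0.0132]
orientation: [3.14, 0.095, 0.0]
force: [-1.2, -0.5, 0.2]
width: 0.0006
```

step_arm --rows '[{"x": 0.25, "y": 0, "z": 0, "ax": 0, "ay": 0, "az": 0, "fingers": 1}, {"x": 0.2, "y": 0, "z": 0, "ax": 0, "ay": 0, "az": 0, "fingers": 1}, {"x": 0, "y": 0, "z": 0, "ax": 0, "ay": 0, "az": 0, "fingers": 1}]'

```text
t: 26.35
eef_pos: [0.4927, -0.1629, 0.013]
orientation: [-3.139, -0.096, 0.011]
force: [-16.5, -5.3, 11.7]
width: 0.0005
```

The stop is reached: about 16 N, at x 0.4927 against a predicted 0.493. I'll back off and check.

step_arm --rows '[{"x": -0.6, "y": 0, "z": 0, "ax": 0, "ay": 0, "az": 0, "fingers": 1}, {"x": -2, "y": 0, "z": 0, "ax": 0, "ay": 0, "az": 0, "fingers": 1}, {"x": -3, "y": 0, "z": 1, "ax": 0, "ay": 0, "az": 0, "fingers": 1}, {"x": -2, "y": 0, "z": 4, "ax": 0, "ay": 0, "az": 0, "fingers": 1}, {"x": 0, "y": 0, "z": 5, "ax": 0, "ay": 0, "az": 0, "fingers": 1}, {"x": 0, "y": -3, "z": 5, "ax": 0, "ay": 0, "az": 0, "fingers": 1}, {"x": -2, "y": -5, "z": 5, "ax": 0, "ay": 0, "az": 0, "fingers": 1}, {"x": -2, "y": -5, "z": 3, "ax": 0, "ay": 0, "az": 0, "fingers": 1}, {"x": 0, "y": -5, "z": 0, "ax": 0, "ay": 0, "az": 0, "fingers": 1}, {"x": 0, "y": 0, "z": 0, "ax": 0, "ay": 0, "az": 0, "fingers": 1}]'

```text
t: 27.6
eef_pos: [0.3828, -0.3382, 0.2364]
orientation: [3.138, 0.089, 0.003]
force: [-0.4, -0.1, 0.2]
width: -0.0
```

```bash
python3 look.py 17 wrist top scene; python3 - <<'E'
from h import *
im=pickle.load(open("top_17.pkl","rb"))["image"]
cv2.imwrite("pics/t17.png",cv2.resize(im[165:265,265:385],None,fx=5.5,fy=5.5,interpolation=cv2.INTER_CUBIC))
E
```

```text
27.75 [ 0.38293711 -0.33414423  0.2351468 ] [-3.13872995e+00 -9.50652431e-02  3.20019995e-04] [-0.30338529  0.03294044 -0.11992071] 0.0005175163289375276
```

View pics/t17.png

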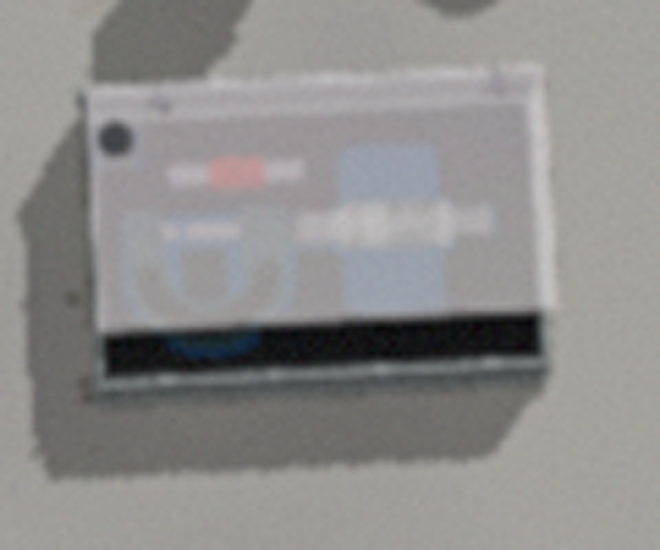

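View pics/wrist_17.png

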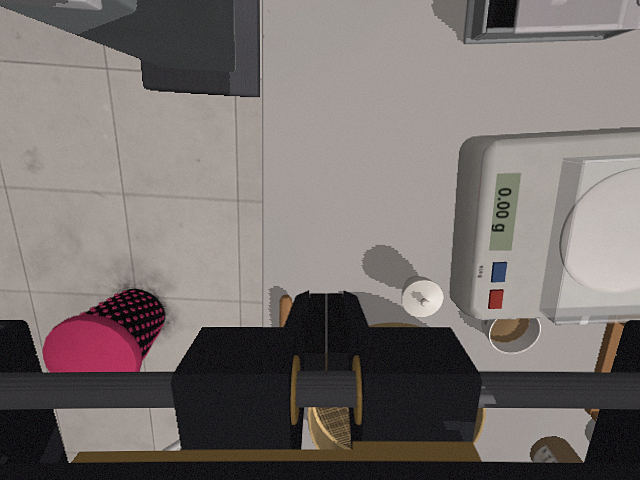

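View pics/top_17.png

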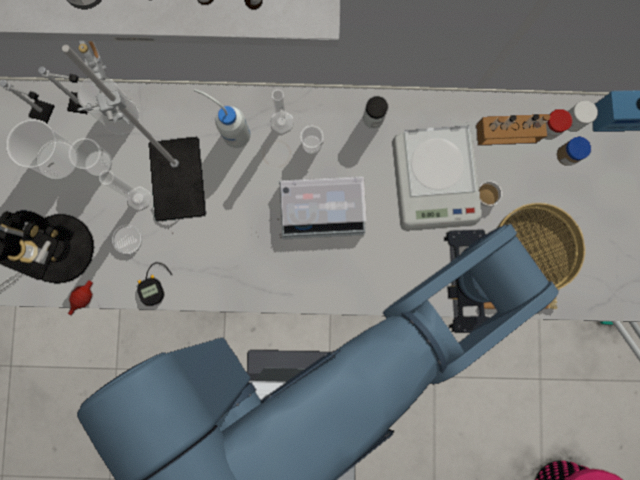

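The tray edge and the cover edge are parallel, so the swing looks home. But a blue crescent shows at (215,345) in the zoom, where I would expect the bow's bulge. I'll look closer with the wrist camera.

```bash
python3 - <<'E'
from h import *
im=pickle.load(open("scene_17.pkl","rb"))["image"]
cv2.imwrite("pics/s17.png",cv2.resize(im[205:320,225:365],None,fx=5,fy=5,interpolation=cv2.INTER_CUBIC))
E
```

```text
(no output)
```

View pics/s17.png

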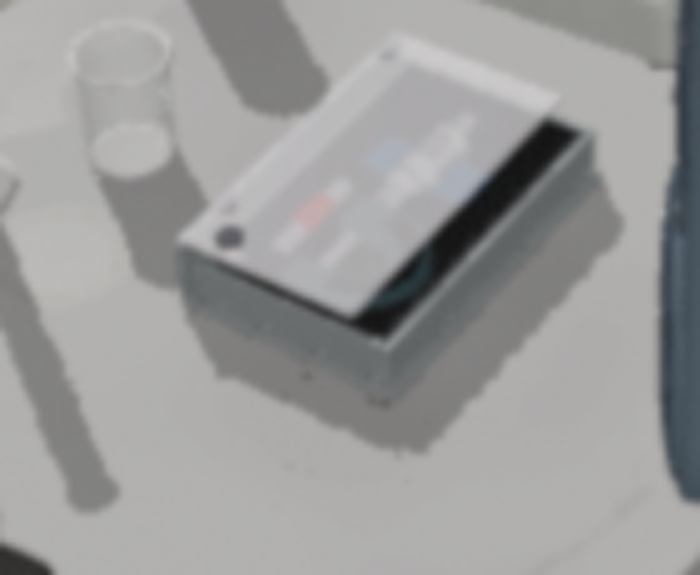

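step_arm --rows '[{"x": 0, "y": 4, "z": 0, "ax": 0, "ay": 0, "az": 0, "fingers": 1}, {"x": 0, "y": 5, "z": 0, "ax": 0, "ay": 0, "az": 0, "fingers": 1}, {"x": 0, "y": 5, "z": -2, "ax": 0, "ay": 0, "az": 0, "fingers": 1}, {"x": 0, "y": 5, "z": -2, "ax": 0, "ay": 0, "az": 0, "fingers": 1}, {"x": 3, "y": 2, "z": 0, "ax": 0, "ay": 0, "az": 0, "fingers": 1}, {"x": 3, "y": 0, "z": 0, "ax": 0, "ay": 0, "az": 0, "fingers": 1}, {"x": 0, "y": 0, "z": 0, "ax": 0, "ay": 0, "az": 0, "fingers": 1}, {"x": 0, "y": 0, "z": 0, "ax": 0, "ay": 0, "az": 0, "fingers": 1}]'

```text
t: 28.75
eef_pos: [0.442, -0.1241, 0.1953]
orientation: [-3.139, -0.097, 0.002]
force: [-0.8, -0.1, -0.2]
width: 0.0004
```

```bash
python3 look.py 18 wrist
```

```text
28.8 [ 0.44195244 -0.12450973  0.19539861] [-3.13957521e+00 -9.57292556e-02  1.53122398e-03] [-0.21479184 -0.38098623 -0.06642851] 0.00018250692606350458
```

View pics/wrist_18.png

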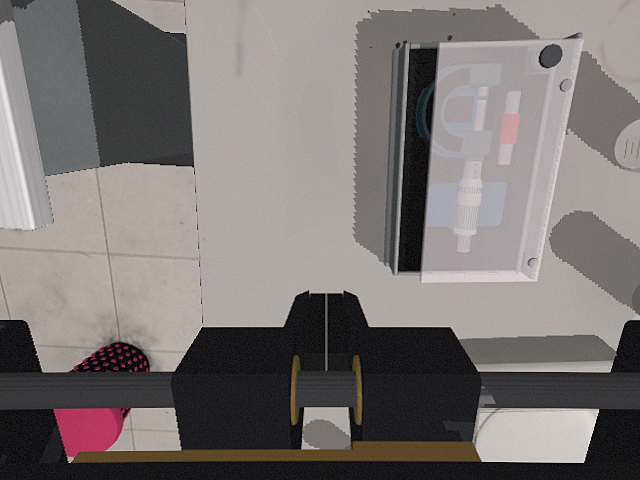

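```bash
python3 - <<'E'
from h import *
s=pickle.load(open("wrist_18.pkl","rb"));im=s["image"]
a=im[30:290,380:590].astype(float); a=np.clip((a-a.min())*1.3,0,255).astype(np.uint8)
cv2.imwrite("pics/w18.png",cv2.resize(a,None,fx=3,fy=2.3,interpolation=cv2.INTER_CUBIC))
cv2.imwrite("pics/w18b.png",cv2.resize(np.clip(im[60:180,400:520].astype(float)*1.5,0,255).astype(np.uint8),None,fx=5,fy=5,interpolation=cv2.INTER_CUBIC))
E
```

```text
(no output)
```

View pics/w18b.png

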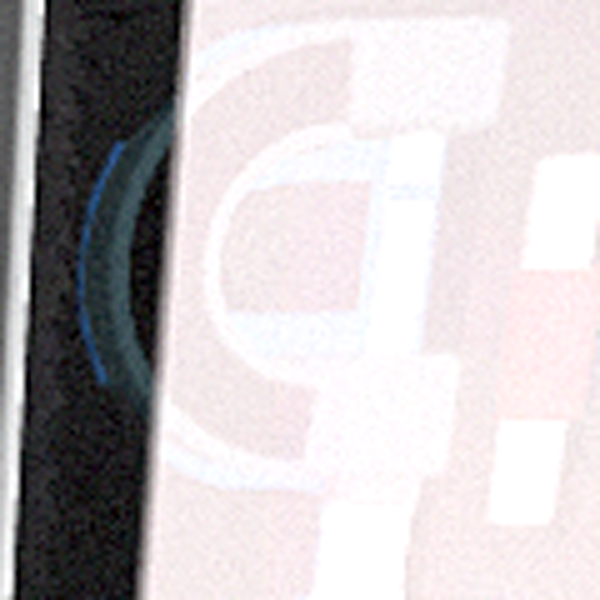

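View pics/w18.png

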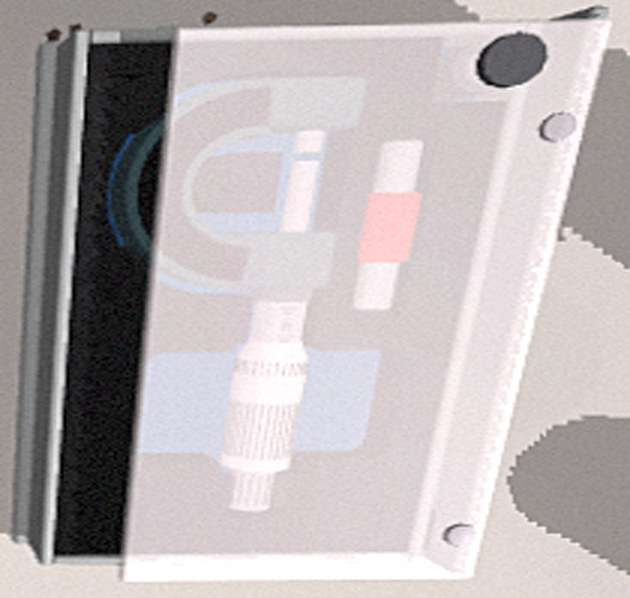

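```bash
python3 - <<'E'
from h import *
s=pickle.load(open("wrist_18.pkl","rb"))
R=cv2.Rodrigues(s["rvec"])[0]; print("cam",-R.T@np.asarray(s["tvec"]).ravel())
f=lambda p:np.array(p,float)/[3,2.3]+[380,30]-.35
rim=ray(s,f([[78,60],[48,540]]),.034)[:,:2]
cov=ray(s,f([[178,40],[124,570]]),.045)[:,:2]
h=lambda e:np.degrees(np.arctan2(*(e[1]-e[0])[::-1]))
print(rim,h(rim),cov,h(cov))
d=(rim[1]-rim[0]);d/=np.linalg.norm(d);n=np.array([-d[1],d[0]])
for z in (.036,.046):
    b=ray(s,np.array([[113,265],[128,265]])/5+[400,60]-.4,z)[:,:2]; print(z,"bow outer edge from rim line (mm)",((b-rim[0])@n*1e3), "cover from rim", ((cov-rim[0])@n*1e3))
t=pickle.load(open("top_17.pkl","rb")); A=lambda p:np.array(p,float)/5.5+[265,165]-.4
r2=ray(t,A([[105,383],[545,366]]),.034)[:,:2];c2=ray(t,A([[100,332],[540,312]]),.045)[:,:2];print("top headings",h(r2),h(c2))
print("crucible/stopwatch before/after")
t0=pickle.load(open("top0.pkl","rb"))
d=cv2.absdiff(t0["image"],t["image"]).max(2)
print("stopwatch diff",d[255:312,130:180].max(),"median",np.median(d[255:312,130:180]),"crucible diff",np.median(d[230:252,463:486]),d[230:252,463:486].max())
E
```

```text
cam [ 0.43772863 -0.04379763  0.34097702]
[[ 0.4966173   0.01385653]
 [ 0.51073969 -0.1606676 ]] -85.37373923588282 [[ 0.51854843  0.01896273]
 [ 0.53286134 -0.16779291]] -85.61743139106646
0.036 bow outer edge from rim line (mm) [15.31656211 17.75304788] cover from rim [22.27152382 21.47488209]
0.046 bow outer edge from rim line (mm) [12.73723644 15.09383142] cover from rim [22.27152382 21.47488209]
top headings -86.3024174598466 -85.89664746647458
crucible/stopwatch before/after
stopwatch diff 12 median 6.0 crucible diff 127.0 189
```

```bash
python3 - <<'E'
from h import *
s=pickle.load(open("wrist_17.pkl","rb"));t=pickle.load(open("wrist_1.pkl","rb"))
print(ray(s,[[423,297]],.045),ray(t,[[479,117]],.045))
from cell import sign_off, observe
o=observe();print(o["t"],o["force"],o["eef_pos"])
print(sign_off())
E
```

```text
[[ 0.49254596 -0.42257424  0.045     ]] [[ 0.49500296 -0.42571487  0.045     ]]
28.8 [-0.21479184 -0.38098623 -0.06642851] [ 0.44195244 -0.12450973  0.19539861]
the job is handed in; nothing more can be done
None
```

The micrometer is back in its cutout with both ends pressed down, and the tray is swung home under the cover. I handed the job in at about 29 s; sign-off gives no verdict.

- **Placing and pressing:** I gripped the micrometer by the thimble and released it when it rested on the nubs. I then pressed the bow, the thimble end and the bow again. The largest press force on the wrist was about 32 N, at the thimble end, which is above the suggested 25 N but far below 120 N. The last heights were 36.3 mm at the bow and 35.7 mm at the thimble, where 36 mm is fully home.
- **Swing:** I pushed the tray round from its free corner until it met the stop at about 16 N.
- **Last look:**
  - The tray edge is parallel to the cover within about 0.4° (0.007 rad). The cover sits 22 mm in from the tray's edge, against a nominal 23 mm.
  - The bow reads about 15 mm in from the tray's edge, against about 13.5 mm expected, which is within the 2.5 mm play.
  - The stopwatch had not moved.
  - In the last top view the arm hid the crucible. A wrist view put it within about 4 mm of its start, roughly the measuring error.
- **Unclear picture:** in the top view a blue crescent showed where I expected the bow. The wrist close-up showed the bow in place with only the normal blue gap beside it. I could not measure its height again once it was under the cover.

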